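Fetch the parts basket out of the dip tank with the hook rod

ROBOT

A 6-joint arm with a two-finger parallel gripper is mounted at the origin on a cart in front of the work surface, level with it; the furniture and walls round the work are solid. World frame = base frame: x ahead of the robot, y to its left, z up, the work surface at z = 0. Lengths are in mm, angles in rad, forces in N, time in s.
With the tool pointing down it reaches from about 275 to 1000 mm from the base axis. Payload 8.4 kg.
Tool frame: the origin (TCP) lies at the very end of the fingers, on their centre line; the grasp point (between the pads) lies 19 mm behind it (r.pinch_z is the distance from the TCP to the grasp point, in mm); z points along the fingers, y is the direction in which the jaws open and shut (so a half turn about z gives the same grasp; the last joint's range is limited). The gripper opens to 85 mm and grips with 20 to 120 N. Pads are 22 mm wide; open, the fingers measure 114 mm over their backs; the gripper's body (76 mm by 85 mm) begins 54 mm behind the grasp point. The pads swing forward as they close: fully open they stand 13 mm farther back than shut.
Start: joints at [1.108, 0.353, 1.633, -0, 1.155, -0.002], TCP at [277.914, 559.814, 231.281] pointing down, gripper open.
Joint ranges: [-2.63, 2.63], [-0.92, 2.1], [0.06, 2.66], [-1.3, 4.44], [0, 2.69], [-3.02, 3.02]. Speed limits (rad/s): [2.22, 2.22, 2.79, 3.14, 3.14, 3.14].

INTERFACE

Orientations are given as [roll, pitch, yaw] about the fixed x, y, z axes, in that order (R = Rz(yaw) Ry(pitch) Rx(roll)).
In Python, from rig import r, optics gives the robot as it stands.
- The arm moves only by the shell command python3 -m creep 'ROWS' [FORCE]. ROWS is JSON, a list of rows, each an object with "dp": the shift along the tool's x, y, z in mm, a list of three; "angular": the turn, a rotation vector about the tool's x, y, z in rad, a list of three; "fingers": the finger opening in mm, from 0 to 85.4. In form: [{"dp": [dx, dy, dz], "angular": [wx, wy, wz], "fingers": fingers}, ...]. A call has 1 to 5 rows; each row is the pose to reach, as a shift and turn from the pose commanded when the call began, along the tool's axes at that moment; what a row does not reach only later rows make up. A row lasts 1/12 s, in which the tool goes at most 41.7 mm and 7.16 degrees, less where a joint would pass 70% of its speed; a pose out of reach is approached as far as the arm can. A call with a gripper value outside its range is refused whole. The fingers move at their own pace and stop on an object; FORCE is the grip in N (left out, the last holds). Time passes only in rows, so rows that repeat a pose let the fingers close. It gives the time, the measured TCP pose, the force and the opening at its end, in the units of the state.
- r.sense(): the state, without advancing time (a new reading comes with each control period).
- optics.grab_frame(name): name is "scene" or "top"; returns the picture (400x640x3 uint8, blue, green, red); there is no depth.
- optics.camera_params(name): a dict with "fx", "fy", "cx", "cy" (pixels), "eye" and "rotation" of the camera in the world. Camera axes: x right, y up, looking along -z (the intrinsics and any distortion apply to the point x, -y, -z); pixel columns grow to the right and rows downward; lengths in mm; the calibration is good to about 2 mm. A picture is of the moment at which its call begins. camera_params takes no time and is no camera call.
- r.sign_off(): hands the job in, once; it reports no verdict.
The state is a dict: "clock": time; "qpos": joint angles; "qvel": joint speeds; "joint_efforts": joint torques, N m; "eef_pos": TCP position; "tcp_rot": TCP orientation; "contact_force": force on the tool from outside, world axes, zero at the start; "wrist_torque": the same for the moment, N m; "opening": opening from 0.0 (shut) to 1.0 (fully open).
Only numpy, scipy, OpenCV 4.12 (cv2) and the standard library are available. Lean on these libraries where they do the work, as an engineer would, in place of code of your own. Each camera call takes 0.05 s, during which the arm holds its last target.

TASK

Take the hook rod from its stand and use it to fish the small parts basket out of the narrow dip tank by its orange lifting tab, whose height is not known beforehand: feel for it gently, without leaning on the basket or the tank, and never touch the basket with the gripper. Lift the basket clear of the tank on the hook, keep it upright, set it down gently, flat inside the drip tray, then unhook it and hang the rod back in its stand as you found it. Leave everything else alone.

Things in the scene. Friction and masses are not known exactly. Their poses are not given: they have to be found in the camera images.
- rod_grip (a point): Hook rod, 155 mm long, 0.09 kg, steel wire shank with light square wooden handle, 22 x 22 mm. The point is on the rod's line in the handle; the handle runs from 34 mm below to 25 mm above it. z points up along the rod, x the way the hook points. A 28 mm square brass collar under the handle has its underside 40 mm below the point; it rests on the stand's tines
- rod: Hook end of that rod: origin on the shank line at the wire's centre at the hook's level part, 125 mm below rod_grip, same axes. Wire 5 mm thick. From the shank the J runs level along +x (underside 2.5 mm below the origin), then turns straight up at x = 23 mm; the outer face of this tip is at x = 25.5 mm and it ends 8.5 mm above the origin, so the hook is 11 mm high in all
- rod_stand: Dark wood stand, fixed; base 110 x 80 mm; origin on the desk under the fork. Two steel tines, tops 107.5 mm up, run along x from -15 to +45 mm, 14 mm gap between them centred on y = 0; post behind at x = 38 to 54 mm. The rod hangs by its collar on the tines, shank over the origin (+-2 mm), hook to +x; it lifts straight up and the hook passes through the gap
- tank: Clear open-topped dip tank, blue rim, fixed, dry; outside 108 mm (x) x 104 mm (y) x 130 mm high, walls 4 mm; origin on the desk under its centre. Inside, white ledges on the +y and -y walls, tops 35 mm up, 10 mm deep, each with a 32 mm wide notch (cheeks 9 mm high, reaching to x = +-28 mm) that holds a lug of the basket
- basket: Steel parts basket with brass fittings fixed in it, 0.2 to 0.33 kg, 60 (x) x 68 (y) x 30 mm high; origin under its centre, z up. Two flat lugs at its upper edge, 24 mm wide, reach to y = +-44.5 mm; it hangs by them loosely in the tank's notches, aligned with the tank, underside 9 mm above the desk. The orange tab (see tab_foot) stands over its centre
- tab_foot (a point): Point on the basket where the tab's 30 mm wide steel stem leaves it, 36 mm above its origin, axes as the basket. The orange tab is an upright frame in the y-z plane: 30 mm wide, 6 mm thick (top bar 8 mm), with a window 18 mm wide, 15 mm high, 6 to 21 mm below its top. Its top is anywhere from 26 to 58 mm above this point, clamped (slips only above 40 N), differing each run, not reported
- drip_tray: Grey drip tray, fixed, 150 mm (x) x 170 mm (y) x 14 mm high, walls 4 mm, origin on the desk under its centre; its floor is 5 mm above the desk
- dye_jar: Jam jar with a red lid, 67 mm across, 81 mm high, a bystander; origin at its underside
- thread_spool: Dark thread spool, 35 mm across, 44 mm high, a bystander; origin at its underside
There are look-alikes about, which are no part of the job. Of the things that look like the rod, the larger one is meant.

How it is judged (in metres and radians):
On the way, in this order (a step that is already met when the one before it is completed fails the run):
1. the hook rod is lifted off its stand (distance of rod_grip from where it was at the start of the episode above 0.02 m and contact force between rod and rod_stand below 0.1 N), for 0.1 s.
2. the basket hangs on the hook, clear above the tank's rim (height (world z) of basket above 0.132 m and contact force between rod and basket above 0.5 N and contact force between tank and basket below 0.1 N), for 0.2 s.
3. the basket stands flat inside the drip tray, unhooked (z of basket in the frame of drip_tray below 0.009 m and horizontal distance between basket and drip_tray below 0.06 m and angle between basket's own z axis and vertical below 0.06 rad and contact force between rod and basket below 0.1 N and contact force between basket and drip_tray above 0.5 N), for 0.2 s.
At the end, for the whole second after the job is handed in: The basket stands flat on the drip tray's floor (underside within 4 mm of the floor, tilted under 0.06 rad, centre within 60 mm of the tray's centre), unhooked and still; the rod hangs upright (within 0.08 rad) on its collar in the stand's fork, still (z of basket in the frame of drip_tray below 0.009 m and horizontal distance between basket and drip_tray below 0.06 m and angle between basket's own z axis and vertical below 0.06 rad and contact force between rod and basket below 0.1 N and linear speed of each of basket, rod below 0.02 m/s and distance between rod and rod_stand below 0.035 m and z of rod_grip in the frame of rod_stand above 0.143 m and angle between rod's own z axis and vertical below 0.08 rad); the robot touches nothing.
It fails at once if the gripper or arm touches the basket (contact force between any of the fingers, the arm and basket above 0.3 N).
It fails at once if the rod, gripper or arm presses on the basket or tank with more than 15 N (contact force between rod and basket above 15 N or contact force between any of rod, the arm, the fingers and tank above 15 N).
It fails at once if the basket jams against the tank (over 25 N) or is dropped or pressed on the tray (over 20 N) (contact force between basket and tank above 25 N or contact force between basket and drip_tray above 20 N).
It fails at once if the basket tips more than 0.5 rad (angle between basket's own z axis and vertical above 0.5 rad).
It fails at once if a bystander is moved more than 20 mm (distance of any of dye_jar, thread_spool from where it was at the start of the episode above 0.02 m).
It also fails if it takes over 72 s, if anything falls off the work surface, if the arm or the gripper's body presses on something with over 40 N, if the wrist force passes 120 N, or if a joint passes its speed limit or range.

## Working session

There is one attempt and no reset: what is moved stays moved. The work goes in short steps, Python scripts to look and compute and a shell command to move; the robot and the scene stay as the last step left them, time stands still between calls to the robot, and variables do not carry over. Pictures are saved under pics/ and viewed, and the job is handed in when it is done.

```bash
ls; mkdir -p pics; python3 - <<'E'
from rig import r, optics
import cv2
for n in ("scene","top"):
    cv2.imwrite(f"pics/{n}0.png",optics.grab_frame(n)); print(n,optics.camera_params(n))
print(r.sense(), r.pinch_z)
E
```

```text
pics
scene {'fx': 367.79806517873953, 'fy': 367.79806517873953, 'cx': 317.7254267763314, 'cy': 197.81504868142574, 'eye': array([  50.71481237, -385.82515316,  665.12473701]), 'rotation': array([ 0.85404514,  0.02246473, -0.93382585])}
top {'fx': 497.77056124688977, 'fy': 497.77056124688977, 'cx': 313.6358070307709, 'cy': 192.4634774056879, 'eye': array([3.87945986e+02, 1.27283427e+00, 1.53933437e+03]), 'rotation': array([ 0.12390991,  0.00221643, -1.58394294])}
{'clock': 0.1, 'qpos': array([ 1.10761156e+00,  3.53583428e-01,  1.63403782e+00, -1.20584182e-06,
        1.15523211e+00, -2.39108732e-03]), 'qvel': array([ 2.69261547e-04, -1.70824771e-03, -3.20744967e-03,  8.55570861e-04,
        6.54886021e-04, -8.06533792e-05]), 'joint_efforts': array([-9.32847106e-04, -6.06360126e+01, -3.42818427e+01, -1.18374205e-04,
        3.98118791e-03,  2.29284734e-05]), 'eef_pos': array([277.71713172, 559.43391633, 230.64332059]), 'tcp_rot': array([-3.14033195e+00, -1.91185870e-06,  2.68079946e+00]), 'contact_force': array([ 0.17320812,  0.01081004, -0.32805679]), 'wrist_torque': array([-0.06023962, -0.03269339,  0.00509971]), 'opening': 0.9943881580610502} 18.700000000000003
```

View pics/scene0.png

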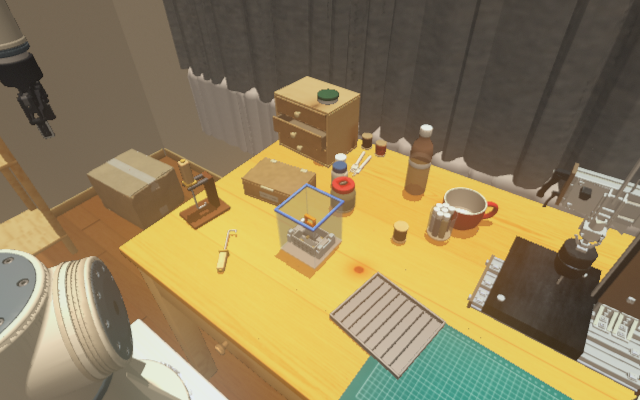

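View pics/top0.png

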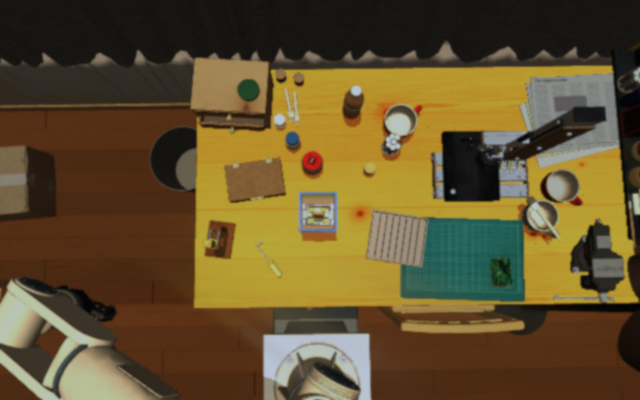

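The scene view shows the stand with the hanging rod near (195,185), and a small hook tool lying on the desk at (225,250), which is the look-alike. The tank is at (310,225), the tray at (388,322), the jar at (343,195) and the spool at (400,232). Next I'll take enlarged crops.

```bash
cat > h.py <<'E'
import numpy as np, cv2
from scipy.spatial.transform import Rotation as Ro
from rig import r, optics
def cam(n):
    p=optics.camera_params(n); R=Ro.from_euler('xyz',p['rotation']).as_matrix(); return p,R
def proj(n,P):
    p,R=cam(n); c=(np.atleast_2d(P)-p['eye'])@R
    return np.c_[p['cx']+p['fx']*c[:,0]/-c[:,2], p['cy']-p['fy']*c[:,1]/-c[:,2]]
def ray(n,u,v):
    p,R=cam(n); d=R@np.array([(u-p['cx'])/p['fx'],-(v-p['cy'])/p['fy'],-1]); return p['eye'],d
def atz(n,u,v,z):
    e,d=ray(n,u,v); return e+d*(z-e[2])/d[2]
def tri(a,b):
    e1,d1=ray('scene',*a); e2,d2=ray('top',*b)
    M=np.c_[d1,-d2]; s=np.linalg.lstsq(M,e2-e1,rcond=None)[0]
    p,q=e1+d1*s[0],e2+d2*s[1]; return (p+q)/2,np.linalg.norm(p-q)
def crop(src,out,x0,y0,w,h,k):
    im=cv2.imread(src) if isinstance(src,str) else src
    c=cv2.resize(im[y0:y0+h,x0:x0+w],None,fx=k,fy=k,interpolation=cv2.INTER_CUBIC)
    for i in range(0,w,10):
        cv2.line(c,(i*k,0),(i*k,6 if i%50 else 14),(255,255,255),1); 
        if (x0+i)%20==0: cv2.putText(c,str(x0+i),(i*k,20),0,.4,(255,255,255),1)
    for j in range(0,h,10):
        cv2.line(c,(0,j*k),(6,j*k),(255,255,255),1)
        if (y0+j)%20==0: cv2.putText(c,str(y0+j),(8,j*k+4),0,.4,(255,255,255),1)
    cv2.imwrite(out,c)
E
python3 - <<'E'
from h import *
crop('pics/scene0.png','pics/c1.png',160,140,100,75,8)
crop('pics/scene0.png','pics/c2.png',260,170,100,100,6)
crop('pics/top0.png','pics/c3.png',190,180,160,100,5)
crop('pics/top0.png','pics/c4.png',350,190,90,90,6)
crop('pics/scene0.png','pics/c5.png',320,260,130,120,5)
# desk corners sanity
for uv in [(195,307),(194,122),(612,66)]: print(atz('top',*uv,0))
E
```

```text
[234.69797523 366.32936882   0.        ]
[810.15373999 378.89456579   0.        ]
[ 976.35190994 -962.003364      0.        ]
```

View pics/c1.png

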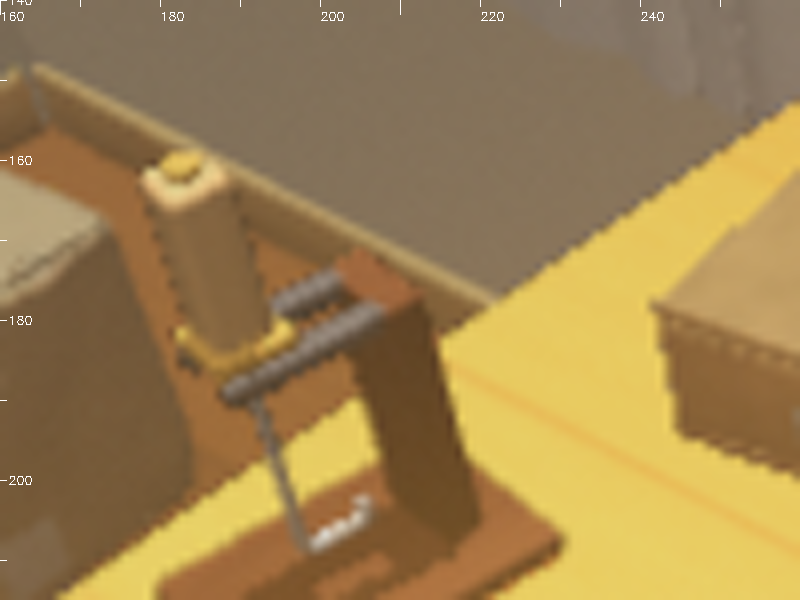

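View pics/c2.png

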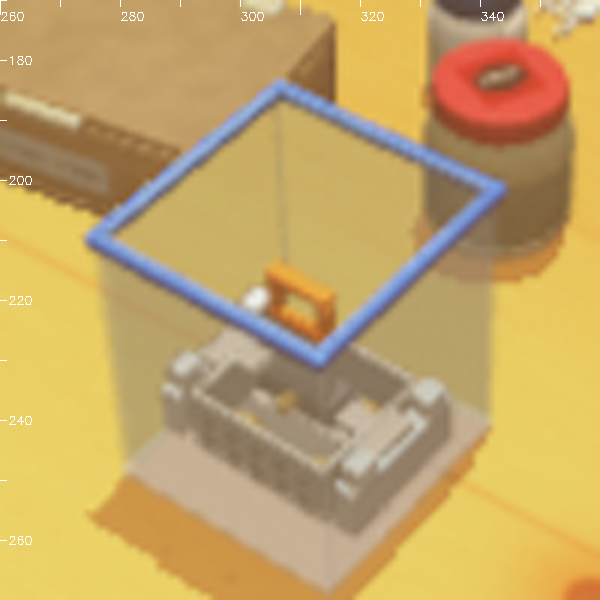

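View pics/c3.png

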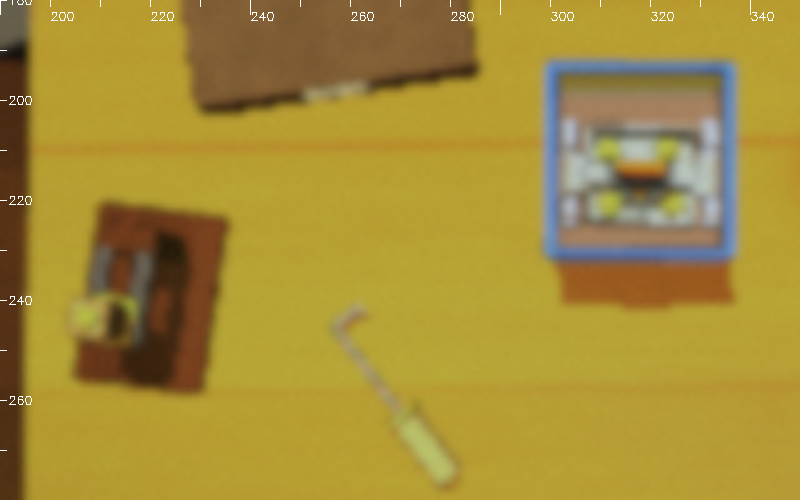

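View pics/c4.png

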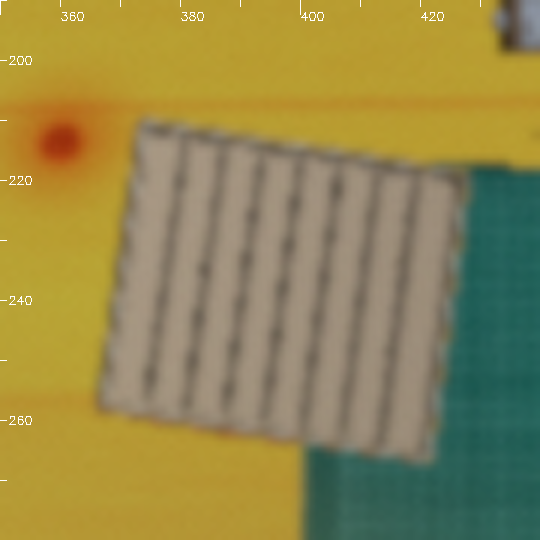

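View pics/c5.png

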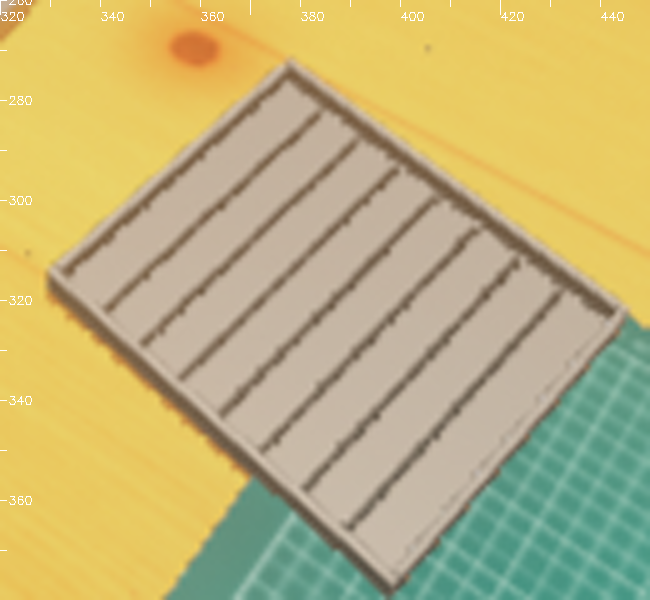

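```bash
cat > fit.py <<'E'
from h import *
from scipy.optimize import least_squares
def rect(x,y,a,w,d,z):
    P=np.array([[w,d],[w,-d],[-w,-d],[-w,d]])/2
    c,s=np.cos(a),np.sin(a); return np.c_[P@np.array([[c,s],[-s,c]])+[x,y],np.full(4,z)]
def fit(w,d,z,top,sc,x0):
    for views in (('top',),('scene',),('top','scene')):
        def f(q):
            P=rect(*q,w,d,z); o=[]
            if 'top' in views:o.append(proj('top',P)-top)
            if 'scene' in views:o.append(proj('scene',P)-sc)
            return np.concatenate(o).ravel()
        s=least_squares(f,x0); print(views,s.x.round(3),'rms px',np.sqrt(np.mean(s.fun**2)).round(2))
# order: (+x,+y),(+x,-y),(-x,-y),(-x,+y)
print('tray'); fit(150,170,14,np.array([(373,210.5),(427.5,218.5),(421,267),(366,258.5)]),np.array([(377,272),(443,321),(398,379),(329,314)]),[430,-150,0])
print('tank'); fit(108,104,130,np.array([(299,192),(337,192),(336.7,232),(298.7,231.7)]),np.array([(305.3,183),(342.5,200.5),(312,231),(273.5,209.5)]),[480,0,0])
print('stand base'); fit(110,80,10,np.array([(209.5,220.5),(233,223),(228.5,258.5),(203.5,255.5)]),np.array([(206,180),(230,207),(206,226),(180,212)]),[430,290,0])
E
python3 fit.py
python3 - <<'E'
from h import *
print('rod top ', tri((181.5,160.5),(206,243)))
print('tab top mid', tri((309.5,216.5),(319,213)))
for a in [(304.5,214),(315.3,221)]:print(atz('scene',*a,90))
crop('pics/scene0.png','pics/c6.png',170,190,70,60,10)
crop('pics/top0.png','pics/c7.png',295,188,46,46,13)
crop('pics/top0.png','pics/c8.png',195,212,50,50,12)
crop('pics/scene0.png','pics/c9.png',290,200,50,50,12)
E
```

```text
tray
('top',) [ 4.33075e+02 -2.49944e+02 -1.67000e-01] rms px 0.29
('scene',) [ 4.31634e+02 -2.50825e+02 -1.68000e-01] rms px 1.13
('top', 'scene') [ 4.32125e+02 -2.50578e+02 -1.67000e-01] rms px 0.86
tank
('top',) [ 5.07883e+02 -9.14200e+00 -2.00000e-02] rms px 0.84
('scene',) [ 5.06061e+02 -8.74800e+00 -1.10000e-02] rms px 0.5
('top', 'scene') [ 5.06899e+02 -8.75700e+00 -1.50000e-02] rms px 0.74
stand base
('top',) [ 4.37897e+02  2.94897e+02 -1.34000e-01] rms px 0.66
('scene',) [4.48571e+02 2.98582e+02 1.13000e-01] rms px 4.89
('top', 'scene') [ 4.43257e+02  2.95303e+02 -1.10000e-02] rms px 4.17
rod top  (array([422.36901392, 298.30154476, 173.35907438]), np.float64(1.304198734369694))
tab top mid (array([506.33737906, -11.7347261 ,  97.82667386]), np.float64(2.5761964669177586))
[511.60597738   8.57668401  90.        ]
[507.6793353  -24.96589502  90.        ]
```

View pics/c6.png

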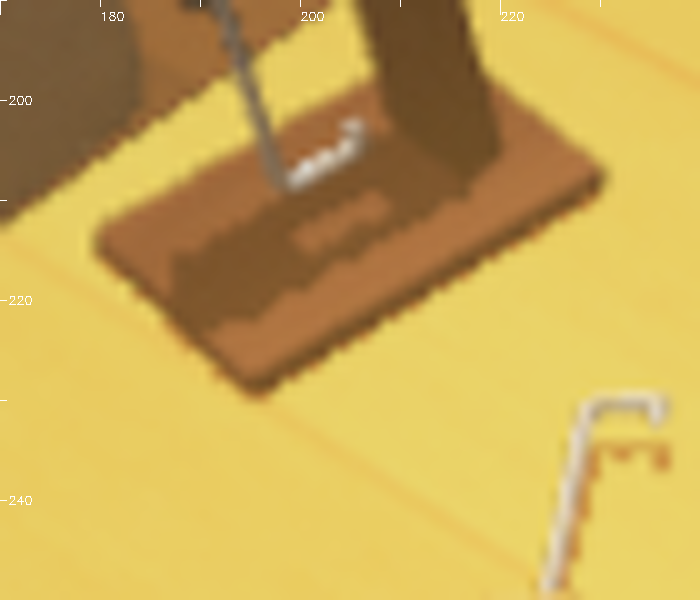

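View pics/c7.png

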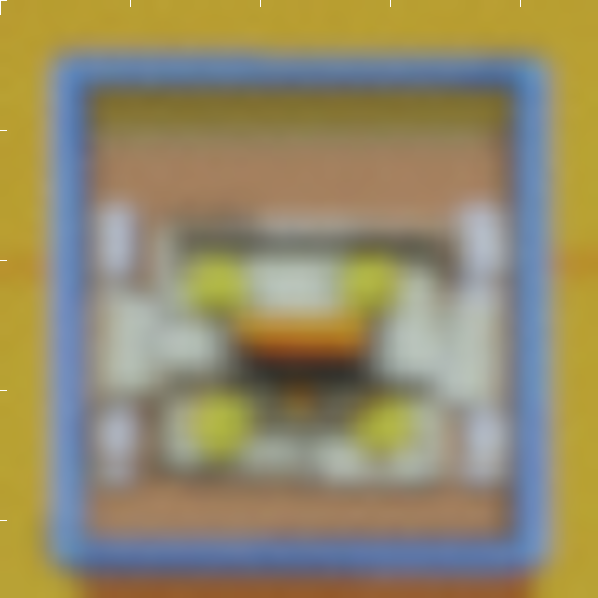

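View pics/c8.png

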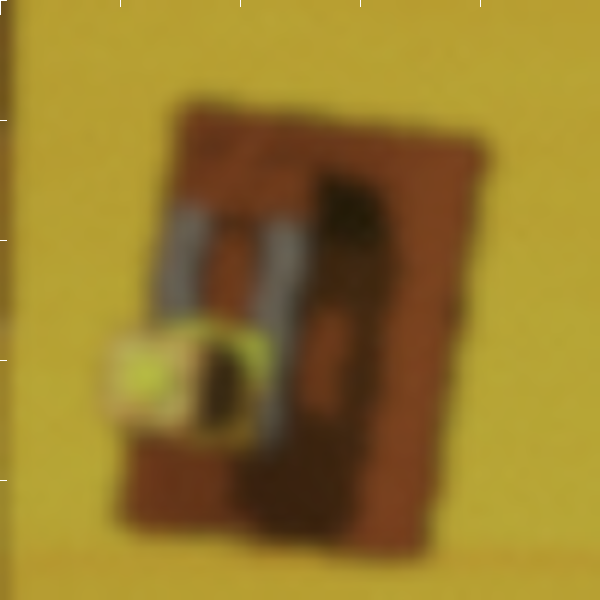

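View pics/c9.png

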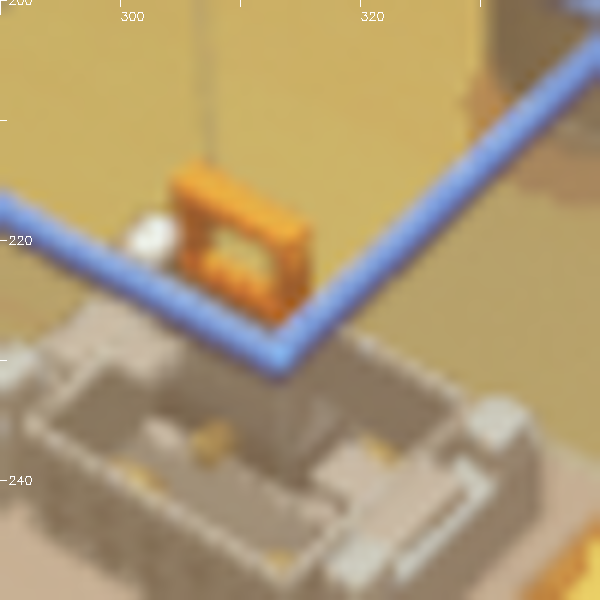

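```bash
cat > fit2.py <<'E'
from h import *
from scipy.optimize import least_squares
def u(c,k,x0,y0): return np.array([(c[0]+.5)/k-.5+x0,(c[1]+.5)/k-.5+y0])
def tf(q,P):
    x,y,a=q; P=np.array(P,float); c,s=np.cos(a),np.sin(a)
    return np.c_[P[:,0]*c-P[:,1]*s+x,P[:,0]*s+P[:,1]*c+y,P[:,2]]
# rod-in-stand-frame points: handle top centre, hook corner, hook tip
G=147.5
obs=[('scene',[0,0,G+25],u((186,180),8,160,140)),
     ('scene',[0,0,G-125],u((283,185),10,170,190)),
     ('scene',[23,0,G-125+8.5],u((353,126),10,170,190)),
     ('top',[0,0,G+25],u((157,380),12,195,212)),
     ('scene',[0,-14,G-40+3],u((290,325),8,160,140)*0+u((262,348),8,160,140)*1)][:4]
def f(q): return np.concatenate([proj(n,tf(q,[P]))[0]-o for n,P,o in obs])
s=least_squares(f,[422,298,-.13]); print('rod',s.x.round(3),s.fun.round(1))
# stand: base corners, tine ends; base centre offset free
B=[[55,40],[55,-40],[-55,-40],[-55,40]]
T=[u(c,12,195,212) for c in [(180,103),(487,140),(427,555),(122,528)]]
S=[None,u((603,175),10,170,190),u((258,385),10,170,190),u((98,240),10,170,190)]
def g(q):
    x,y,a,h=q; P=tf(q[:3],[b+[h] for b in B]); o=[proj('top',P[i:i+1])[0]-T[i] for i in range(4)]
    o+=[proj('scene',P[i:i+1])[0]-S[i] for i in (1,2,3)]
    return np.concatenate(o+[[ (h-10)*.1]])
s=least_squares(g,[440,295,-.13,8]); print('base',s.x.round(3),s.fun.round(1))
# tines: right tine -x end (top), gap centre
for c in [(190,207),(285,220),(270,445)]: print('tine',atz('top',*u(c,12,195,212),107.5).round(1))
for c in [(235,392),(375,312),(280,300),(335,275)]: print('tine sc',atz('scene',*u(c,8,160,140),107.5).round(1))
print(tri(u((203,175),12,290,200)*.5+u((300,225),12,290,200)*.5,u((298,322),13,295,188)))
E
python3 fit2.py; sed -i 's/^fit.*//' /dev/null
python3 - <<'E'
from h import *
# gripper in scene: where is tcp now?
s=r.sense(); print(proj('scene',[s['eef_pos']]),proj('top',[s['eef_pos']]))
crop('pics/scene0.png','pics/d1.png',0,50,90,100,6)
crop('pics/top0.png','pics/d2.png',50,270,80,60,8)
E
```

```text
rod [ 4.21722e+02  2.94103e+02 -1.55000e-01] [-0.  -0.6  0.1  0.6  0.1 -0.1 -0.2  0.2]
base [ 4.38616e+02  2.92080e+02 -1.28000e-01  5.68600e+00] [-0.1 -0.3  0.  -0.4  0.2  0.8 -0.3 -0.   1.1 -0.4 -0.2  0.4 -0.7  0.1
 -0.4]
tine [465.1 300.2 107.5]
tine [461.7 277.4 107.5]
tine [408.2 280.4 107.5]
tine sc [407.1 279.1 107.5]
tine sc [457.7 274.7 107.5]
tine sc [444.6 304.1 107.5]
tine sc [463.1 300.  107.5]
(array([510.1763231 ,  -8.83764356,  93.69435499]), np.float64(1.5610198470049206))
[[ 53.50321123 132.87611409]] [[ 99.18334429 300.3372501 ]]sed: couldn't edit /dev/null: not a regular file
```

View pics/d1.png

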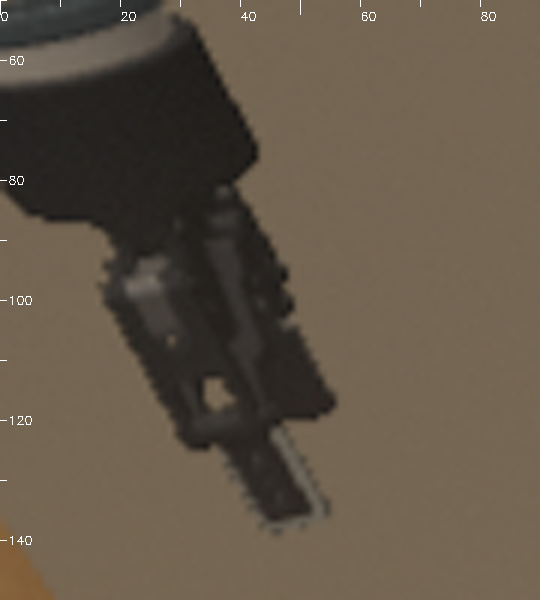

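View pics/d2.png

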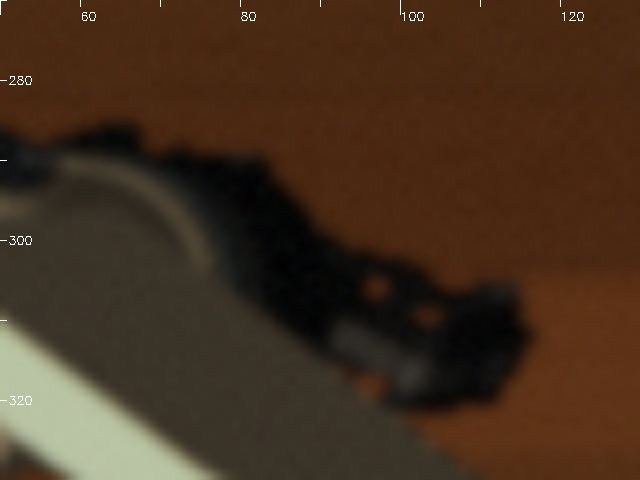

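```bash
cat > go.py <<'E'
import sys
from h import *
# usage: go.py x y z yangle(rad) -> dp, angular from the measured pose (tool pointing straight down at target)
x,y,z,a=map(float,sys.argv[1:5]); s=r.sense()
R=Ro.from_euler('xyz',s['tcp_rot']).as_matrix()
ya=np.array([np.cos(a),np.sin(a),0]); za=np.array([0,0,-1.]); Rt=np.c_[np.cross(ya,za),ya,za]
print('dp',(R.T@(np.array([x,y,z])-s['eef_pos'])).round(1),'ang',Ro.from_matrix(R.T@Rt).as_rotvec().round(4))
E
cat > st.py <<'E'
from h import *
s=r.sense(); R=Ro.from_euler('xyz',s['tcp_rot']).as_matrix()
print('t',round(s['clock'],2),'p',s['eef_pos'].round(2),'yang',np.arctan2(R[1,1],R[0,1]).round(4),'tz',R[:,2].round(4),'F',s['contact_force'].round(2),'M',s['wrist_torque'].round(3),'op',round(s['opening']*85.4,1),'q',s['qpos'].round(2))
E
python3 st.py; python3 go.py 421.7 294.1 231 1.445
```

```text
t 0.1 p [277.72 559.43 230.64] yang 1.11 tz [-6.0e-04 -1.1e-03 -1.0e+00] F [ 0.17  0.01 -0.33] M [-0.06  -0.033  0.005] op 84.9 q [ 1.11  0.35  1.63 -0.    1.16 -0.  ]
dp [-2.469e+02 -1.736e+02 -1.000e-01] ang [-1.20e-03 -2.00e-04 -3.35e-01]
```

```bash
python3 -m creep '[{"dp":[-60,-42,0],"angular":[0,0,-0.08],"fingers":85},{"dp":[-120,-84,0],"angular":[0,0,-0.16],"fingers":85},{"dp":[-180,-126,0],"angular":[0,0,-0.25],"fingers":85},{"dp":[-247,-173.6,0],"angular":[0,0,-0.335],"fingers":85},{"dp":[-247,-173.6,0],"angular":[0,0,-0.335],"fingers":85}]'; python3 go.py 421.7 294.1 190 1.445
```

```text
clock: 0.52
eef_pos: [377.7, 374.9, 231.0]
tcp_rot: [-3.141, -0.0, 3.022]
contact_force: [0.5, 0.9, 1.2]
opening: 0.992
dp [-53.4 -75.   41. ] ang [-0.0005 -0.0002  0.006 ]
```

```bash
python3 -m creep '[{"dp":[-25,-35,0],"angular":[0,0,0],"fingers":85},{"dp":[-48,-68,0],"angular":[0,0,0],"fingers":85},{"dp":[-48,-68,0],"angular":[0,0,0],"fingers":85},{"dp":[-48,-68,0],"angular":[0,0,0],"fingers":85}]'; python3 go.py 421.7 294.1 190 1.445; python3 st.py
python3 - <<'E'
from h import *
s=optics.grab_frame('scene');t=optics.grab_frame('top')
cv2.imwrite('pics/s1.png',s);cv2.imwrite('pics/t1.png',t)
crop(s,'pics/e1.png',130,60,120,160,5)
crop(t,'pics/e2.png',170,200,90,80,7)
E
```

```text
clock: 0.85
eef_pos: [417.3, 301.4, 231.2]
tcp_rot: [-3.141, -0.0, 3.012]
contact_force: [0.8, 0.7, -1.3]
opening: 0.998
dp [-5.3 -6.7 41.2] ang [-0.0003 -0.0003 -0.0041]
t 0.85 p [417.28 301.4  231.17] yang 1.4409 tz [-3.e-04 -2.e-04 -1.e+00] F [ 0.75  0.73 -1.35] M [ 0.009  0.014 -0.049] op 85.2 q [ 0.62  0.18  1.87 -0.    1.09 -0.82]
```

View pics/e1.png

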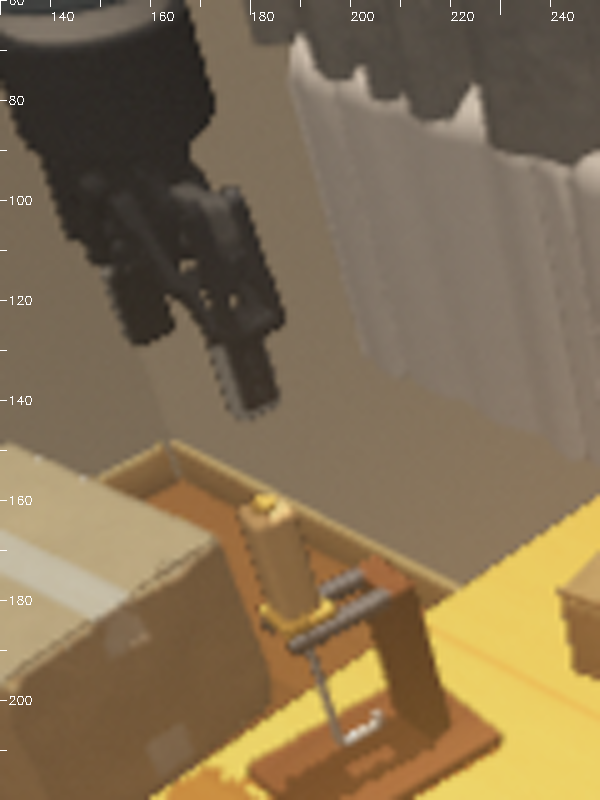

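View pics/e2.png

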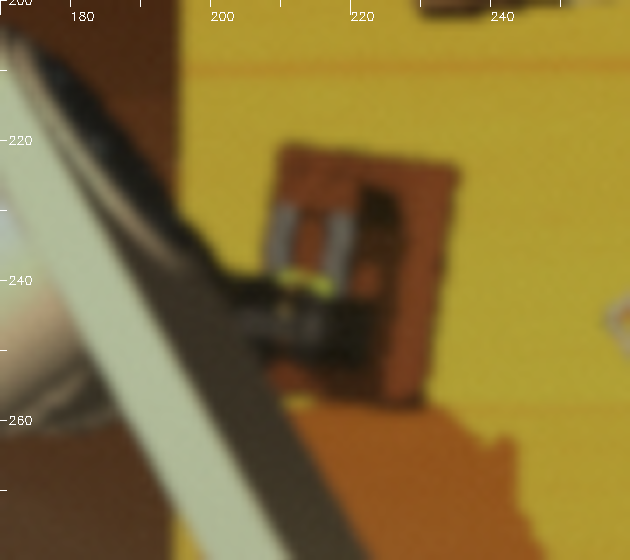

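```bash
python3 - <<'E'
from h import *
s=r.sense(); R=Ro.from_euler('xyz',s['tcp_rot']).as_matrix()
for sy in(-1,1):
  for sx in(-1,1):
    P=s['eef_pos']+R@np.array([sx*11,sy*42.7,-13]); print(sy,sx,proj('scene',[P])[0].round(1),proj('top',[P])[0].round(1), proj('scene',[s['eef_pos']+R@np.array([sx*11,sy*57,-13])])[0].round(1))
E
```

```text
-1 -1 [184.2 139.6] [214.8 242.6] [187.7 141.9]
-1 1 [175.1 143.7] [213.6 251.1] [178.6 146.2]
1 -1 [164.4 126.2] [182.2 238.8] [161.3 124.1]
1 1 [155.5 129.9] [180.9 247.3] [152.5 127.7]
```

```bash
python3 -m creep '[{"dp":[-5.3,-6.7,20],"angular":[0,0,-0.004],"fingers":85},{"dp":[-5.3,-6.7,41],"angular":[0,0,-0.004],"fingers":85},{"dp":[-5.3,-6.7,41],"angular":[0,0,-0.004],"fingers":85}]'; python3 go.py 421.7 294.1 129 1.445; python3 st.py
```

```text
clock: 1.2
eef_pos: [418.5, 296.0, 187.0]
tcp_rot: [-3.138, -0.004, 3.022]
contact_force: [-1.0, -0.6, -0.2]
opening: 0.998
dp [-3.7 -1.3 58. ] ang [-0.0034 -0.0041  0.0058]
t 1.2 p [418.49 295.95 187.04] yang 1.4508 tz [-0.0045 -0.0028 -1.    ] F [-0.96 -0.63 -0.22] M [-0.039  0.061  0.014] op 85.3 q [ 0.61  0.23  1.91  0.    1.   -0.84]
```

```bash
python3 -m creep '[{"dp":[-3.5,-1.3,12],"angular":[0,0,0.003],"fingers":85},{"dp":[-3.5,-1.3,26],"angular":[0,0,0.003],"fingers":85},{"dp":[-3.5,-1.3,42],"angular":[0,0,0.003],"fingers":85},{"dp":[-3.5,-1.3,56],"angular":[0,0,0.003],"fingers":85},{"dp":[-3.5,-1.3,56],"angular":[0,0,0.003],"fingers":85}]';python3 -m creep '[{"dp":[0,0,0],"angular":[0,0,0],"fingers":85}]'; python3 go.py 421.7 294.1 129 1.445; python3 st.py
```

```text
clock: 1.62
eef_pos: [422.5, 294.7, 132.6]
tcp_rot: [-3.139, -0.003, 3.019]
contact_force: [-0.6, -1.2, -0.3]
opening: 0.992
clock: 1.7
eef_pos: [423.6, 295.2, 134.5]
tcp_rot: [-3.141, -0.001, 3.018]
contact_force: [-0.6, 1.1, 0.1]
opening: 0.993
dp [ 1.8 -1.3  5.5] ang [-0.0007 -0.001   0.0025]
t 1.7 p [423.63 295.16 134.47] yang 1.4475 tz [-1.1e-03 -5.0e-04 -1.0e+00] F [-0.58  1.08  0.1 ] M [-0.024 -0.033  0.023] op 84.8 q [ 0.61  0.31  1.95  0.    0.89 -0.84]
```

```bash
python3 -m creep '[{"dp":[1.8,-1,5],"angular":[0,0,0.0],"fingers":85},{"dp":[1.8,-1,5],"angular":[0,0,0],"fingers":85},{"dp":[1.8,-1,5],"angular":[0,0,0],"fingers":85}]'; python3 st.py
python3 - <<'E'
from h import *
s=optics.grab_frame('scene');t=optics.grab_frame('top')
crop(s,'pics/f1.png',150,100,100,130,6)
E
```

```text
clock: 1.95
eef_pos: [422.3, 293.8, 129.8]
tcp_rot: [3.141, 0.0, 3.017]
contact_force: [-0.5, 0.9, 0.2]
opening: 0.993
t 1.95 p [422.33 293.78 129.85] yang 1.4463 tz [ 5.e-04  4.e-04 -1.e+00] F [-0.5   0.95  0.19] M [ 0.045 -0.005 -0.038] op 84.8 q [ 0.6   0.31  1.96  0.    0.87 -0.84]
```

View pics/f1.png

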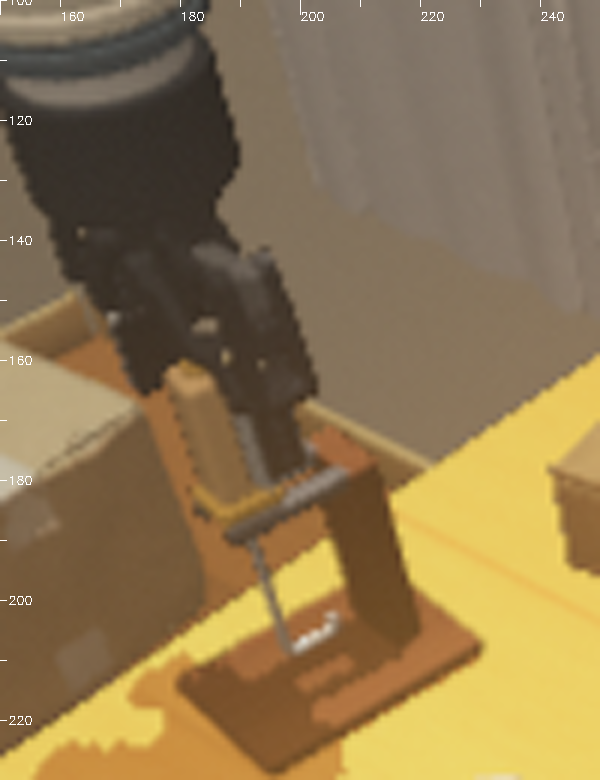

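```bash
python3 - <<'E'
from h import *
s=r.sense(); R=Ro.from_euler('xyz',s['tcp_rot']).as_matrix()
for sy in(-1,1):
  for sx in(-1,1):
    P=s['eef_pos']+R@np.array([sx*11,sy*42.7,-13]); print(sy,sx,proj('scene',[P])[0].round(1))
print('rodgrip@tcp top',proj('scene',[s['eef_pos']+R@[0,0,-43.7],s['eef_pos']+R@[0,0,25]]))
for c in [(169,376),(190,365),(213,385),(190,398)]: print(((c[0]+.5)/6-.5+150,(c[1]+.5)/6-.5+100))
E
```

```text
-1 -1 [200.3 176.8]
-1 1 [192.1 181.1]
1 -1 [181.1 162.5]
1 1 [173.1 166.5]
rodgrip@tcp top [[183.07148036 160.99179422]
 [190.43776241 183.91134038]]
(177.75, 162.25)
(181.25, 160.41666666666666)
(185.08333333333334, 163.75)
(181.25, 165.91666666666669)
```

```bash
python3 -m creep '[{"dp":[0,0,0],"angular":[0,0,0],"fingers":45},{"dp":[0,0,0],"angular":[0,0,0],"fingers":32},{"dp":[0,0,0],"angular":[0,0,0],"fingers":28},{"dp":[0,0,0],"angular":[0,0,0],"fingers":25},{"dp":[0,0,0],"angular":[0,0,0],"fingers":25}]' 60;  python3 st.py
python3 -m creep '[{"dp":[0,0,0],"angular":[0,0,0],"fingers":18},{"dp":[0,0,0],"angular":[0,0,0],"fingers":10},{"dp":[0,0,0],"angular":[0,0,0],"fingers":10},{"dp":[0,0,0],"angular":[0,0,0],"fingers":10}]' 60;  python3 st.py
```

```text
clock: 2.47
eef_pos: [422.4, 293.5, 129.3]
tcp_rot: [3.142, 0.0, 3.017]
contact_force: [-0.5, -0.9, 0.3]
opening: 0.3
t 2.47 p [422.39 293.49 129.32] yang 1.4459 tz [ 1.e-04  0.e+00 -1.e+00] F [-0.52 -0.9   0.29] M [-0.023 -0.028 -0.061] op 25.7 q [ 0.6   0.31  1.96  0.    0.87 -0.84]
clock: 2.8
eef_pos: [422.4, 293.5, 129.4]
tcp_rot: [3.142, 0.0, 3.017]
contact_force: [0.4, -1.5, 2.8]
opening: 0.25
t 2.8 p [422.41 293.5  129.39] yang 1.446 tz [ 1.e-04  0.e+00 -1.e+00] F [ 0.37 -1.47  2.78] M [-0.169  0.065  0.066] op 21.4 q [ 0.6   0.31  1.96 -0.    0.87 -0.84]
```

```bash
python3 -m creep '[{"dp":[0,0,-5],"angular":[0,0,0],"fingers":10},{"dp":[0,0,-15],"angular":[0,0,0],"fingers":10},{"dp":[0,0,-30],"angular":[0,0,0],"fingers":10},{"dp":[0,0,-50],"angular":[0,0,0],"fingers":10},{"dp":[0,0,-70],"angular":[0,0,0],"fingers":10}]';  python3 st.py
python3 -m creep '[{"dp":[0,0,-20],"angular":[0,0,0],"fingers":10},{"dp":[0,0,-40],"angular":[0,0,0],"fingers":10},{"dp":[0,0,-60],"angular":[0,0,0],"fingers":10},{"dp":[0,0,-75],"angular":[0,0,0],"fingers":10},{"dp":[0,0,-80],"angular":[0,0,0],"fingers":10}]';  python3 st.py
python3 - <<'E'
from h import *
s=optics.grab_frame('scene');t=optics.grab_frame('top')
crop(s,'pics/g1.png',130,50,120,130,6)
E
```

```text
clock: 3.22
eef_pos: [422.1, 293.3, 200.5]
tcp_rot: [-3.141, -0.001, 3.017]
contact_force: [0.1, -0.2, -0.1]
opening: 0.25
t 3.22 p [422.07 293.34 200.47] yang 1.446 tz [-5.e-04 -3.e-04 -1.e+00] F [ 0.14 -0.25 -0.05] M [-0.014 -0.034 -0.003] op 21.4 q [ 0.6   0.22  1.9   0.    1.03 -0.84]
clock: 3.63
eef_pos: [423.2, 294.1, 282.6]
tcp_rot: [3.139, 0.003, 3.017]
contact_force: [-0.1, -0.1, -0.5]
opening: 0.247
t 3.63 p [423.22 294.14 282.55] yang 1.446 tz [ 0.0035  0.0025 -1.    ] F [-0.08 -0.14 -0.55] M [ 0.004 -0.007 -0.013] op 21.1 q [ 0.6   0.13  1.81  0.    1.2  -0.84]
```

View pics/g1.png

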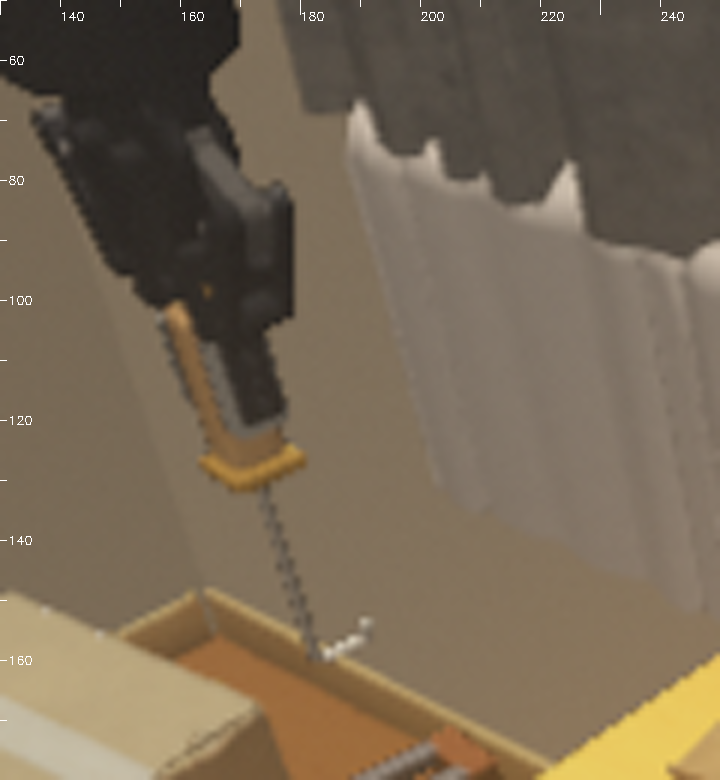

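```bash
python3 - <<'E'
from h import *
from scipy.optimize import least_squares
s=r.sense();R=Ro.from_euler('xyz',s['tcp_rot']).as_matrix()
def u(c): return np.array([(c[0]+.5)/6-.5+130,(c[1]+.5)/6-.5+50])
obs=[([0,0,125],(317,657)),([-23,0,125-8.5],(366,622)),([0,0,41],(262,490)),([14,14,40],(203,465)),([-14,14,40],None),([14,-14,40],(240,488)),([-14,-14,40],(303,460))]
obs=[o for o in obs if o[1]]
def f(q):
    o=[]
    for P,c in obs:
        P=np.array(P,float); a=q[2]; P=np.array([P[0]*np.cos(a)-P[1]*np.sin(a),P[0]*np.sin(a)+P[1]*np.cos(a),P[2]])
        o.append(proj('scene',[s['eef_pos']+R@(P+[q[0],q[1],-18.1])])[0]-u(c))
    return np.concatenate(o)
z=least_squares(f,[0,0,0]);print(z.x.round(3),z.fun.round(1))
E
```

```text
[-2.056  6.002  0.054] [ 0.1  0.4 -0.1 -0.7 -0.8 -3.2 -0.   0.6 -0.3  1.5  1.1  1.4]
```

```bash
python3 go.py 497 -9.5 282 1.556
```

```text
dp [-111.5 -291.7   -1.7] ang [ 0.0015  0.0018 -0.11  ]
```

```bash
python3 -m creep '[{"dp":[-7,-18,0],"angular":[0,0,0],"fingers":10},{"dp":[-18,-48,0],"angular":[0,0,-0.02],"fingers":10},{"dp":[-31,-80,0],"angular":[0,0,-0.03],"fingers":10},{"dp":[-43,-112,0],"angular":[0,0,-0.04],"fingers":10},{"dp":[-55,-144,0],"angular":[0,0,-0.055],"fingers":10}]'
python3 -m creep '[{"dp":[-12,-32,0],"angular":[0,0,-0.015],"fingers":10},{"dp":[-24,-64,0],"angular":[0,0,-0.03],"fingers":10},{"dp":[-36,-96,0],"angular":[0,0,-0.04],"fingers":10},{"dp":[-44,-118,0],"angular":[0,0,-0.055],"fingers":10},{"dp":[-48,-130,0],"angular":[0,0,-0.055],"fingers":10}]'; python3 -m creep '[{"dp":[0,0,0],"angular":[0,0,0],"fingers":10},{"dp":[0,0,0],"angular":[0,0,0],"fingers":10}]';python3 st.py;python3 go.py 497 -9.5 282 1.556
```

```text
clock: 4.15
eef_pos: [458.3, 142.2, 278.0]
tcp_rot: [-3.141, -0.002, 3.073]
contact_force: [-0.4, 0.6, -1.5]
opening: 0.252
clock: 4.57
eef_pos: [497.6, 8.2, 278.1]
tcp_rot: [-3.141, -0.002, 3.126]
contact_force: [0.5, 0.3, 0.2]
opening: 0.246
clock: 4.73
eef_pos: [497.3, 10.8, 278.4]
tcp_rot: [3.141, -0.002, 3.125]
contact_force: [-0.9, 0.9, 0.1]
opening: 0.251
t 4.73 p [497.27  10.78 278.44] yang 1.5541 tz [-1.7e-03  5.0e-04 -1.0e+00] F [-0.94  0.87  0.14] M [-0.033  0.003  0.012] op 21.4 q [ 0.02  0.11  1.84  0.    1.19 -1.54]
dp [ -0.1 -20.3  -3.6] ang [ 0.0005 -0.0017 -0.0019]
```

```bash
python3 -m creep '[{"dp":[0,-8,3],"angular":[0,-0.001,0],"fingers":10},{"dp":[0,-16,10],"angular":[0,-0.0017,0],"fingers":10},{"dp":[0,-20.3,17],"angular":[0,-0.0017,0],"fingers":10},{"dp":[0,-20.3,17],"angular":[0,-0.0017,0],"fingers":10},{"dp":[0,-20.3,17],"angular":[0,-0.0017,0],"fingers":10}]';python3 st.py
python3 - <<'E'
from h import *
s=optics.grab_frame('scene');t=optics.grab_frame('top')
cv2.imwrite('pics/s2.png',s);cv2.imwrite('pics/t2.png',t)
crop(s,'pics/h1.png',265,150,90,110,7)
crop(t,'pics/h2.png',285,180,70,70,8)
E
```

```text
clock: 5.15
eef_pos: [496.9, -9.5, 261.5]
tcp_rot: [3.141, 0.0, 3.127]
contact_force: [-0.1, 0.1, -0.6]
opening: 0.253
t 5.15 p [496.92  -9.46 261.54] yang 1.5558 tz [ 2.e-04  2.e-04 -1.e+00] F [-0.12  0.05 -0.56] M [-0.029  0.054  0.002] op 21.6 q [-0.02  0.12  1.87  0.    1.15 -1.58]
```

View pics/h1.png

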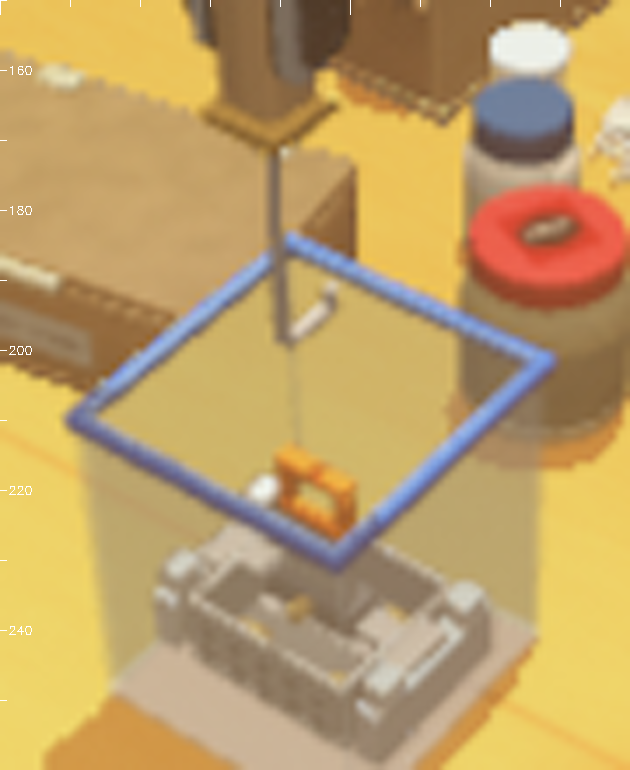

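View pics/h2.png

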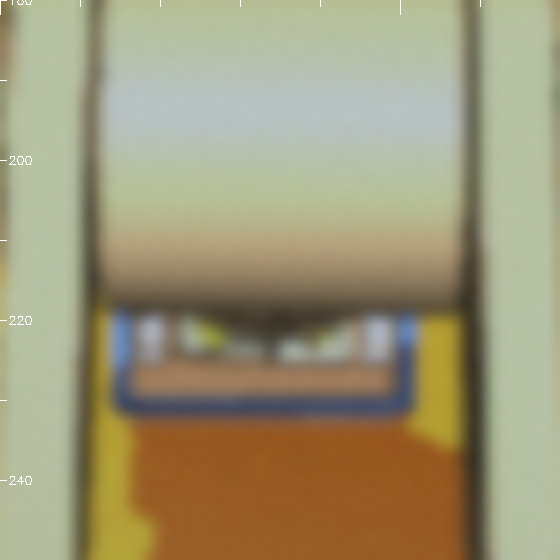

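```bash
python3 - <<'E'
from h import *
print('tab',tri((309.96,216.2),(317.7,213.15)))
s=r.sense();R=Ro.from_euler('xyz',s['tcp_rot']).as_matrix()
print('hook pred',proj('scene',[s['eef_pos']+R@np.array(P,float) for P in ([0,0,-18.1+125],[-23,0,-18.1+116.5],[0,0,-18.1+42])]).round(1))
u=lambda c:((c[0]+.5)/7-.5+265,(c[1]+.5)/7-.5+150)
print('obs',u((284,338)),u((333,288)),u((272,150)))
# sensitivity px per mm
b=proj('scene',[[508,-9,95]])[0]
for d in np.eye(3)*10: print(proj('scene',[np.array([508,-9,95])+d])[0]-b)
c9=lambda c:((c[0]+.5)/12-.5+290,(c[1]+.5)/12-.5+200)
for zt in (85,90,95,100):
  w=[]
  for c in [(205,160),(313,222),(172,180),(288,238)]: w.append(atz('scene',*c9(c),zt))
  w=np.array(w); print(zt,w[:,:2].mean(0).round(1),w[:,:2].round(1).tolist(), proj('top',[[*w[:,:2].mean(0),zt]]).round(1))
E
```

```text
tab (array([507.50199572,  -9.477317  ,  96.18250943]), np.float64(1.5564027357457653))
hook pred [[305.7 198.6]
 [312.3 189.8]
 [303.8 166.8]]
obs (305.14285714285717, 197.85714285714286) (312.14285714285717, 190.71428571428572) (303.42857142857144, 171.0)
[ 2.70313704 -2.52785579]
[-3.53495291 -1.78361537]
[-0.16696496 -3.25381302]
85 [517.   -2.5] [[521.4, 10.3], [519.7, -16.7], [513.4, 12.1], [513.5, -15.5]] [[315.4 210.1]]
90 [513.   -5.8] [[517.3, 6.9], [515.6, -19.9], [509.4, 8.6], [509.5, -18.7]] [[316.6 211.3]]
95 [509.   -9.1] [[513.3, 3.5], [511.6, -23.1], [505.4, 5.2], [505.6, -21.9]] [[317.7 212.5]]
100 [504.9 -12.4] [[509.2, 0.1], [507.6, -26.3], [501.4, 1.8], [501.6, -25.1]] [[318.9 213.7]]
```

```bash
cat > chk.py <<'E'
import sys
from h import *
s=r.sense(); F=s['contact_force']; print('z',s['eef_pos'].round(2),'F',F.round(2),'M',s['wrist_torque'].round(2))
lim=float(sys.argv[1]) if len(sys.argv)>1 else 3
sys.exit(1 if np.abs(F).max()>lim else 0)
E
python3 -m creep '[{"dp":[0,0,8],"angular":[0,0,0],"fingers":10},{"dp":[0,0,20],"angular":[0,0,0],"fingers":10},{"dp":[0,0,32],"angular":[0,0,0],"fingers":10},{"dp":[0,0,40],"angular":[0,0,0],"fingers":10},{"dp":[0,0,43],"angular":[0,0,0],"fingers":10}]';python3 -m creep '[{"dp":[0,0,0],"angular":[0,0,0],"fingers":10},{"dp":[0,0,0],"angular":[0,0,0],"fingers":10},{"dp":[0,0,0],"angular":[0,0,0],"fingers":10}]';python3 st.py
python3 - <<'E'
from h import *
s=optics.grab_frame('scene')
crop(s,'pics/i1.png',275,150,70,90,8)
E
```

```text
clock: 5.67
eef_pos: [496.8, -9.4, 217.8]
tcp_rot: [3.142, -0.0, 3.127]
contact_force: [-0.8, 0.1, -0.3]
opening: 0.251
clock: 5.92
eef_pos: [498.0, -9.5, 219.9]
tcp_rot: [-3.142, 0.003, 3.127]
contact_force: [0.5, 0.0, -0.7]
opening: 0.25
t 5.92 p [498.03  -9.54 219.85] yang 1.556 tz [ 2.7e-03 -1.0e-04 -1.0e+00] F [ 0.48  0.03 -0.66] M [0.001 0.006 0.001] op 21.3 q [-0.02  0.17  1.91  0.    1.06 -1.58]
```

View pics/i1.png

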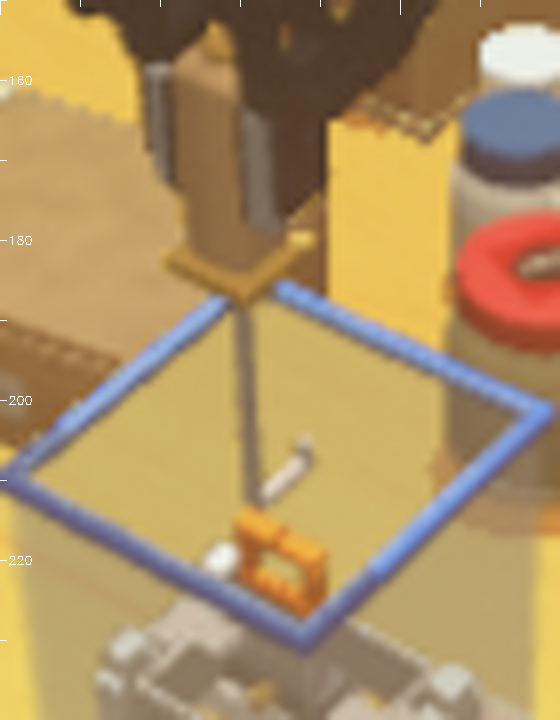

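```bash
python3 - <<'E'
from h import *
s=r.sense();R=Ro.from_euler('xyz',s['tcp_rot']).as_matrix()
print('hook pred',proj('scene',[s['eef_pos']+R@np.array(P,float) for P in ([0,0,-18.1+125],[-23,0,-18.1+116.5],[0,0,-18.1+42])]).round(1))
u=lambda c:(round((c[0]+.5)/8-.5+275,1),round((c[1]+.5)/8-.5+150,1))
print('obs',u((257,498)),u((305,445)),u((242,308)))
E
python3 st.py
```

```text
hook pred [[306.8 213.1]
 [313.1 204.5]
 [305.  183.5]]
obs (306.7, 211.8) (312.7, 205.2) (304.8, 188.1)
t 5.97 p [498.03  -9.51 219.92] yang 1.556 tz [ 0.0028 -0.     -1.    ] F [-0.29 -0.29 -1.04] M [ 0.002 -0.022  0.019] op 21.2 q [-0.02  0.17  1.91  0.    1.06 -1.58]
```

```bash
python3 -m creep '[{"dp":[1,0,3],"angular":[0,0,0],"fingers":10},{"dp":[1,0,5],"angular":[0,0,0],"fingers":10},{"dp":[1,0,5],"angular":[0,0,0],"fingers":10},{"dp":[1,0,5],"angular":[0,0,0],"fingers":10}]';python3 st.py;python3 -m creep '[{"dp":[0,0,0],"angular":[0,0,0],"fingers":10},{"dp":[0,0,0],"angular":[0,0,0],"fingers":10}]';python3 st.py
```

```text
clock: 6.3
eef_pos: [496.5, -9.5, 214.2]
tcp_rot: [3.142, 0.001, 3.127]
contact_force: [-1.0, -0.2, -1.3]
opening: 0.249
t 6.3 p [496.45  -9.54 214.18] yang 1.556 tz [ 0.0015 -0.     -1.    ] F [-1.   -0.24 -1.26] M [-0.011 -0.025 -0.014] op 21.3 q [-0.02  0.17  1.92  0.    1.05 -1.58]
clock: 6.47
eef_pos: [496.6, -9.5, 214.3]
tcp_rot: [-3.142, 0.002, 3.127]
contact_force: [0.3, 0.2, -0.8]
opening: 0.254
t 6.47 p [496.64  -9.53 214.33] yang 1.556 tz [ 0.0018 -0.     -1.    ] F [ 0.28  0.21 -0.78] M [-0.007 -0.046 -0.034] op 21.7 q [-0.02  0.17  1.92 -0.    1.05 -1.58]
```

```bash
python3 -m creep '[{"dp":[0,0,1],"angular":[0,0,0],"fingers":10},{"dp":[0,0,1.5],"angular":[0,0,0],"fingers":10}]' >/dev/null && python3 chk.py && python3 -m creep '[{"dp":[0,0,1],"angular":[0,0,0],"fingers":10},{"dp":[0,0,1.5],"angular":[0,0,0],"fingers":10}]' >/dev/null && python3 chk.py  && python3 -m creep '[{"dp":[0,0,0.6],"angular":[0,0,0],"fingers":10},{"dp":[0,0,1],"angular":[0,0,0],"fingers":10}]' >/dev/null && python3 chk.py && python3 -m creep '[{"dp":[0,0,0.6],"angular":[0,0,0],"fingers":10},{"dp":[0,0,1],"angular":[0,0,0],"fingers":10}]' >/dev/null && python3 chk.py && python3 -m creep '[{"dp":[0,0,0.6],"angular":[0,0,0],"fingers":10},{"dp":[0,0,1],"angular":[0,0,0],"fingers":10}]' >/dev/null && python3 chk.py
```

```text
z [496.59  -9.55 212.73] F [-0.26 -0.19 -0.82] M [-0.01  0.01 -0.03]
z [496.52  -9.54 211.13] F [-0.1   0.38 -1.11] M [ 0.03 -0.01  0.01]
z [496.55  -9.54 210.17] F [-0.31  0.11 -0.24] M [ 0.   -0.04 -0.01]
z [496.57  -9.54 209.21] F [-0.58  0.54 -1.36] M [0.04 0.11 0.05]
z [496.57  -9.55 208.22] F [ 0.33 -0.07 -0.24] M [ 0.01  0.   -0.  ]
```

```bash
python3 -m creep '[{"dp":[0,0,0.4],"angular":[0,0,0],"fingers":10},{"dp":[0,0,0.8],"angular":[0,0,0],"fingers":10}]' >/dev/null && python3 chk.py 2.5 && python3 -m creep '[{"dp":[0,0,0.4],"angular":[0,0,0],"fingers":10},{"dp":[0,0,0.8],"angular":[0,0,0],"fingers":10}]' >/dev/null && python3 chk.py 2.5 && python3 -m creep '[{"dp":[0,0,0.4],"angular":[0,0,0],"fingers":10},{"dp":[0,0,0.8],"angular":[0,0,0],"fingers":10}]' >/dev/null && python3 chk.py 2.5
```

```text
z [496.6   -9.54 207.46] F [ 0.29 -0.11 -0.52] M [-0.05 -0.05  0.02]
z [496.6   -9.54 206.66] F [-0.34 -1.35 -0.8 ] M [0.   0.02 0.  ]
z [496.57  -9.55 205.84] F [ 0.08  0.27 -1.03] M [0.01 0.03 0.01]
```

```bash
python3 -m creep '[{"dp":[0,0,0.4],"angular":[0,0,0],"fingers":10},{"dp":[0,0,0.8],"angular":[0,0,0],"fingers":10}]' >/dev/null && python3 chk.py 1.8 && python3 -m creep '[{"dp":[0,0,0.4],"angular":[0,0,0],"fingers":10},{"dp":[0,0,0.8],"angular":[0,0,0],"fingers":10}]' >/dev/null && python3 chk.py 1.8 && python3 -m creep '[{"dp":[0,0,0.4],"angular":[0,0,0],"fingers":10},{"dp":[0,0,0.8],"angular":[0,0,0],"fingers":10}]' >/dev/null && python3 chk.py 1.8
```

```text
z [496.93  -9.55 205.52] F [-0.72 -0.59  7.03] M [0.03 0.24 0.03]
```

```bash
python3 - <<'E'
from h import *
s=optics.grab_frame('scene')
crop(s,'pics/j1.png',280,180,60,60,10)
E
```

```text
(no output)
```

View pics/j1.png

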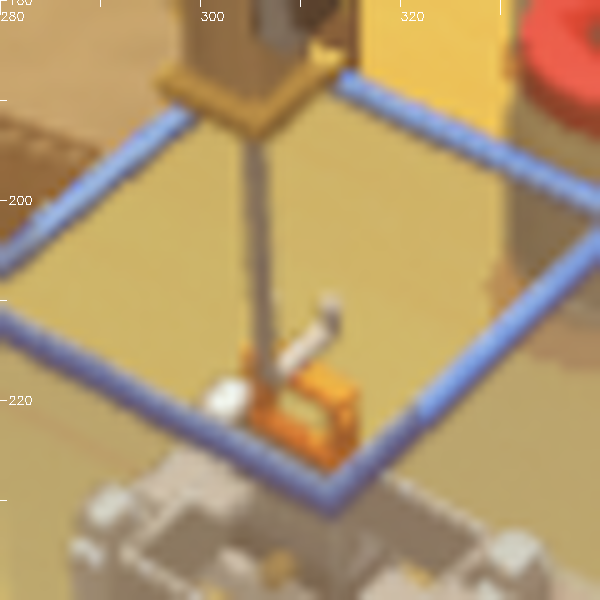

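```bash
python3 -m creep '[{"dp":[0,0,-0.8],"angular":[0,0,0],"fingers":10},{"dp":[0,0,-1.2],"angular":[0,0,0],"fingers":10}]' >/dev/null; python3 chk.py; python3 - <<'E'
from h import *
s=r.sense();R=Ro.from_euler('xyz',s['tcp_rot']).as_matrix()
p=np.array([496.6,-9.55,205.6])
pr=proj('scene',[p+R@np.array(P,float) for P in ([0,0,-18.1+125],[-23,0,-18.1+116.5],[-11.5,0,-18.1+127.5])]);print('hook pred',pr.round(1))
u=lambda c:(round((c[0]+.5)/10-.5+280,1),round((c[1]+.5)/10-.5+180,1))
print('obs',u((268,378)),u((332,300)))
for zt in (96.3,):
  c9=lambda c:((c[0]+.5)/12-.5+290,(c[1]+.5)/12-.5+200)
  for cc in [(205,160),(313,222),(172,180),(288,238)]: print(atz('scene',*c9(cc),zt).round(1))
E
```

```text
z [496.55  -9.54 206.28] F [ 0.49 -0.27 -1.02] M [-0.04 -0.02 -0.06]
hook pred [[306.6 218.2]
 [312.9 209.6]
 [309.9 216.1]]
obs (306.4, 217.3) (312.8, 209.6)
[512.2   2.6  96.3]
[510.5 -23.9  96.3]
[504.4   4.3  96.3]
[504.5 -22.7  96.3]
```

```bash
python3 -m creep '[{"dp":[0,0,-3],"angular":[0,0,0],"fingers":10},{"dp":[0,0,-5],"angular":[0,0,0],"fingers":10},{"dp":[6,0,-5],"angular":[0,0,0],"fingers":10},{"dp":[14,0,-5],"angular":[0,0,0],"fingers":10},{"dp":[20,0,-5],"angular":[0,0,0],"fingers":10}]';python3 -m creep '[{"dp":[3,0,0],"angular":[0,0,0],"fingers":10},{"dp":[3,0,0],"angular":[0,0,0],"fingers":10},{"dp":[3,0,0],"angular":[0,0,0],"fingers":10}]'; python3 st.py; python3 go.py 473.5 -9.7 187 1.556
```

```text
clock: 8.6
eef_pos: [475.2, -9.2, 211.0]
tcp_rot: [-3.142, 0.001, 3.127]
contact_force: [-0.3, 0.6, -0.4]
opening: 0.255
clock: 8.85
eef_pos: [473.4, -9.2, 211.4]
tcp_rot: [3.142, 0.002, 3.127]
contact_force: [0.1, -0.3, -0.2]
opening: 0.245
t 8.85 p [473.44  -9.19 211.36] yang 1.556 tz [ 0.0021 -0.     -1.    ] F [ 0.06 -0.28 -0.18] M [ 0.014 -0.008  0.019] op 20.9 q [-0.02  0.14  1.97  0.    1.03 -1.58]
dp [-0.  -0.5 24.4] ang [ 0.      0.0021 -0.    ]
```

```bash
python3 -m creep '[{"dp":[0,-0.4,4],"angular":[0,0,0],"fingers":10},{"dp":[0,-0.4,10],"angular":[0,0,0],"fingers":10},{"dp":[0,-0.4,15],"angular":[0,0,0],"fingers":10}]' && python3 chk.py 2.5 && python3 -m creep '[{"dp":[0,0,3],"angular":[0,0,0],"fingers":10},{"dp":[0,0,6],"angular":[0,0,0],"fingers":10},{"dp":[0,0,9],"angular":[0,0,0],"fingers":10},{"dp":[0,0,9.4],"angular":[0,0,0],"fingers":10},{"dp":[0,0,9.4],"angular":[0,0,0],"fingers":10}]'; python3 st.py
python3 - <<'E'
from h import *
s=optics.grab_frame('scene')
crop(s,'pics/k1.png',280,180,60,60,10)
E
```

```text
clock: 9.1
eef_pos: [473.7, -9.6, 195.5]
tcp_rot: [-3.142, 0.002, 3.127]
contact_force: [0.7, -0.6, -1.3]
opening: 0.248
z [473.67  -9.62 195.54] F [ 0.7  -0.65 -1.35] M [0.05 0.   0.03]
clock: 9.52
eef_pos: [473.5, -9.6, 186.6]
tcp_rot: [-3.142, 0.001, 3.127]
contact_force: [0.6, 0.1, -0.6]
opening: 0.254
t 9.52 p [473.55  -9.59 186.59] yang 1.556 tz [ 0.0013 -0.     -1.    ] F [ 0.58  0.15 -0.62] M [-0.     0.     0.026] op 21.7 q [-0.02  0.17  1.99 -0.    0.98 -1.58]
```

View pics/k1.png

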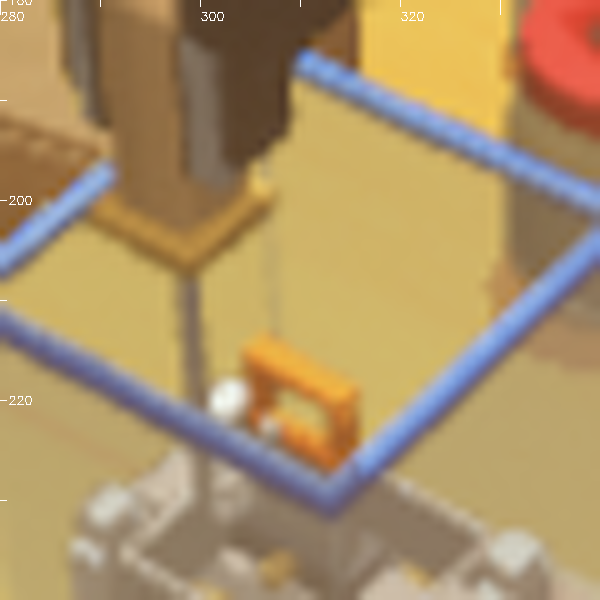

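```bash
python3 -m creep '[{"dp":[-3,0,0],"angular":[0,0,0],"fingers":10},{"dp":[-6,0,0],"angular":[0,0,0],"fingers":10}]' && python3 chk.py 2.5 && python3 -m creep '[{"dp":[-3,0,0],"angular":[0,0,0],"fingers":10},{"dp":[-6,0,0],"angular":[0,0,0],"fingers":10}]'>/dev/null && python3 chk.py 2.5 && python3 -m creep '[{"dp":[-3,0,0],"angular":[0,0,0],"fingers":10},{"dp":[-6,0,0],"angular":[0,0,0],"fingers":10}]' >/dev/null && python3 chk.py 2.5 && python3 -m creep '[{"dp":[-3,0,0],"angular":[0,0,0],"fingers":10},{"dp":[-5,0,0],"angular":[0,0,0],"fingers":10},{"dp":[-5,0,0],"angular":[0,0,0],"fingers":10}]'>/dev/null && python3 chk.py 2.5
python3 - <<'E'
from h import *
s=optics.grab_frame('scene')
crop(s,'pics/l1.png',280,180,60,60,10)
E
```

```text
clock: 9.73
eef_pos: [480.0, -9.7, 187.1]
tcp_rot: [3.142, 0.002, 3.127]
contact_force: [0.1, -0.6, -0.3]
opening: 0.25
z [479.98  -9.69 187.1 ] F [ 0.09 -0.63 -0.33] M [0.02 0.03 0.  ]
z [486.19  -9.8  187.03] F [ 0.24  0.12 -0.45] M [0.01 0.05 0.  ]
z [492.04  -9.89 186.9 ] F [-0.32 -0.28 -0.46] M [ 0.01 -0.01 -0.05]
z [497.12  -9.95 186.87] F [-0.97 -0.49 -0.23] M [ 0.   -0.02 -0.01]
```

View pics/l1.png

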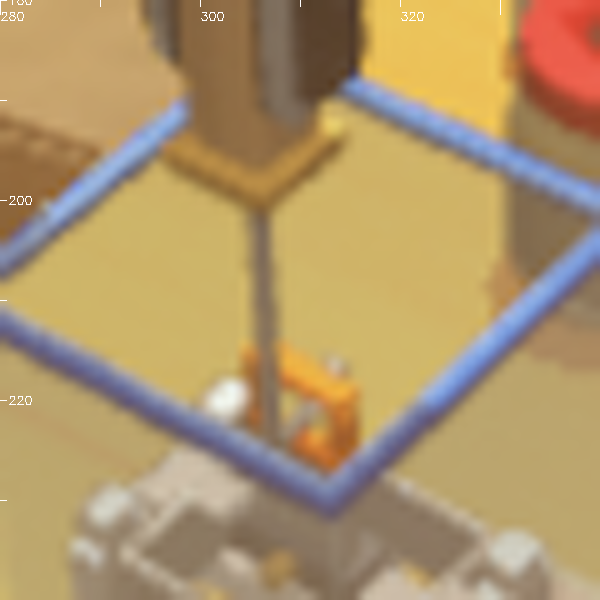

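```bash
python3 -m creep '[{"dp":[0,0,-0.7],"angular":[0,0,0],"fingers":10},{"dp":[0,0,-1.4],"angular":[0,0,0],"fingers":10}]' && python3 chk.py 2.5 && python3 -m creep '[{"dp":[0,0,-0.5],"angular":[0,0,0],"fingers":10},{"dp":[0,0,-1],"angular":[0,0,0],"fingers":10}]'>/dev/null && python3 chk.py 5 && python3 -m creep '[{"dp":[0,0,-0.5],"angular":[0,0,0],"fingers":10},{"dp":[0,0,-1],"angular":[0,0,0],"fingers":10}]' >/dev/null && python3 chk.py 5 && python3 -m creep '[{"dp":[0,0,-0.5],"angular":[0,0,0],"fingers":10},{"dp":[0,0,-1],"angular":[0,0,0],"fingers":10}]'>/dev/null && python3 chk.py 5 && python3 -m creep '[{"dp":[0,0,-0.5],"angular":[0,0,0],"fingers":10},{"dp":[0,0,-1],"angular":[0,0,0],"fingers":10}]'>/dev/null && python3 chk.py 5
```

```text
clock: 10.53
eef_pos: [496.4, -9.9, 188.3]
tcp_rot: [-3.142, 0.001, 3.127]
contact_force: [0.0, 0.8, -1.1]
opening: 0.25
z [496.42  -9.94 188.27] F [ 0.03  0.8  -1.14] M [ 0.01  0.01 -0.01]
z [496.54  -9.94 189.4 ] F [ 0.03  0.   -0.91] M [ 0.01  0.02 -0.  ]
z [496.6   -9.95 190.37] F [-0.58 -0.04 -0.45] M [-0.02  0.01  0.02]
z [496.61  -9.94 191.34] F [ 0.41  0.24 -0.79] M [ 0.02 -0.   -0.  ]
z [496.62  -9.93 192.33] F [-0.36  0.62 -0.18] M [ 0.02 -0.03  0.  ]
```

```bash
python3 -m creep '[{"dp":[0,0,-0.5],"angular":[0,0,0],"fingers":10},{"dp":[0,0,-1],"angular":[0,0,0],"fingers":10}]' && python3 chk.py 2.5 && python3 -m creep '[{"dp":[0,0,-0.5],"angular":[0,0,0],"fingers":10},{"dp":[0,0,-1],"angular":[0,0,0],"fingers":10}]'>/dev/null && python3 chk.py 5 && python3 -m creep '[{"dp":[0,0,-0.5],"angular":[0,0,0],"fingers":10},{"dp":[0,0,-1],"angular":[0,0,0],"fingers":10}]' >/dev/null && python3 chk.py 5 && python3 -m creep '[{"dp":[0,0,-0.5],"angular":[0,0,0],"fingers":10},{"dp":[0,0,-1],"angular":[0,0,0],"fingers":10}]'>/dev/null && python3 chk.py 5 && python3 -m creep '[{"dp":[0,0,-0.5],"angular":[0,0,0],"fingers":10},{"dp":[0,0,-1],"angular":[0,0,0],"fingers":10}]'>/dev/null && python3 chk.py 5
```

```text
clock: 11.37
eef_pos: [496.6, -9.9, 193.3]
tcp_rot: [3.142, 0.002, 3.127]
contact_force: [-0.2, 0.1, -0.6]
opening: 0.252
z [496.62  -9.92 193.33] F [-0.16  0.15 -0.58] M [0.03 0.01 0.01]
z [496.63  -9.96 194.36] F [ 0.33  0.97 -1.32] M [-0.03  0.05  0.04]
z [496.47  -9.93 195.21] F [-0.82 -0.16 -2.74] M [-0.01  0.01  0.  ]
z [496.36  -9.94 196.1 ] F [-0.47  0.64 -3.14] M [ 0.04  0.02 -0.06]
z [496.52  -9.95 197.23] F [ 0.53  0.12 -3.2 ] M [-0.01  0.02  0.03]
```

```bash
python3 -m creep '[{"dp":[0,0,-1],"angular":[0,0,0],"fingers":10},{"dp":[0,0,-2],"angular":[0,0,0],"fingers":10}]' && python3 chk.py 5 && python3 -m creep '[{"dp":[0,0,-1],"angular":[0,0,0],"fingers":10},{"dp":[0,0,-2.5],"angular":[0,0,0],"fingers":10}]'>/dev/null && python3 chk.py 5 && python3 -m creep '[{"dp":[0,0,-1.5],"angular":[0,0,0],"fingers":10},{"dp":[0,0,-3],"angular":[0,0,0],"fingers":10}]' >/dev/null && python3 chk.py 5 && python3 -m creep '[{"dp":[0,0,-1.5],"angular":[0,0,0],"fingers":10},{"dp":[0,0,-3],"angular":[0,0,0],"fingers":10}]'>/dev/null && python3 chk.py 5 
python3 - <<'E'
from h import *
s=optics.grab_frame('scene')
crop(s,'pics/m1.png',260,170,90,100,7)
E
```

```text
clock: 12.2
eef_pos: [496.5, -9.9, 199.3]
tcp_rot: [-3.142, 0.002, 3.127]
contact_force: [-0.1, -0.2, -3.0]
opening: 0.247
z [496.55  -9.94 199.31] F [-0.13 -0.22 -3.05] M [0.03 0.01 0.06]
z [496.57  -9.92 201.86] F [-0.51  0.39 -3.42] M [ 0.    0.   -0.05]
z [496.62  -9.93 204.97] F [-0.32 -0.77 -3.42] M [-0.02 -0.02  0.02]
z [496.63  -9.94 207.98] F [-0.36  0.11 -3.22] M [ 0.05  0.02 -0.  ]
```

View pics/m1.png

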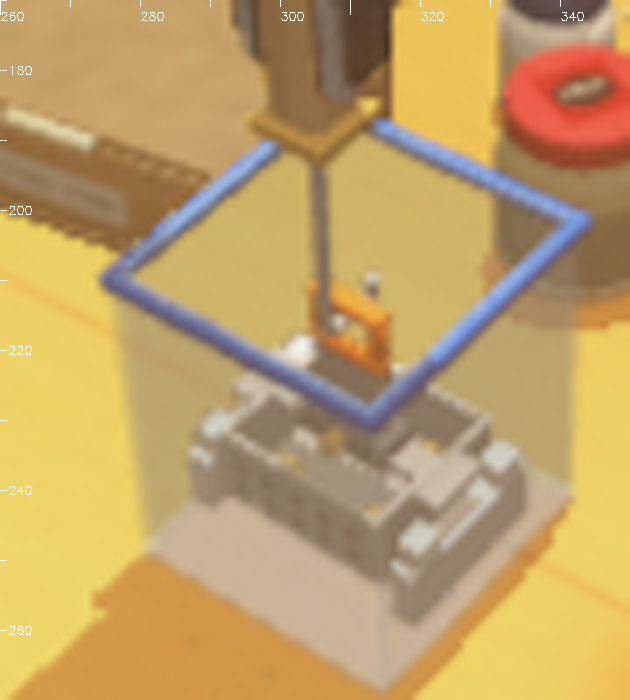

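```bash
python3 -m creep '[{"dp":[0,0,-2],"angular":[0,0,0],"fingers":10},{"dp":[0,0,-5],"angular":[0,0,0],"fingers":10},{"dp":[0,0,-9],"angular":[0,0,0],"fingers":10},{"dp":[0,0,-13],"angular":[0,0,0],"fingers":10},{"dp":[0,0,-17],"angular":[0,0,0],"fingers":10}]' && python3 chk.py 5 && python3 -m creep '[{"dp":[0,0,-4],"angular":[0,0,0],"fingers":10},{"dp":[0,0,-8],"angular":[0,0,0],"fingers":10},{"dp":[0,0,-12],"angular":[0,0,0],"fingers":10},{"dp":[0,0,-16],"angular":[0,0,0],"fingers":10},{"dp":[0,0,-20],"angular":[0,0,0],"fingers":10}]' >/dev/null && python3 chk.py 5 &&  python3 -m creep '[{"dp":[0,0,-4],"angular":[0,0,0],"fingers":10},{"dp":[0,0,-8],"angular":[0,0,0],"fingers":10},{"dp":[0,0,-12],"angular":[0,0,0],"fingers":10},{"dp":[0,0,-16],"angular":[0,0,0],"fingers":10},{"dp":[0,0,-20],"angular":[0,0,0],"fingers":10}]' >/dev/null && python3 chk.py 5; python3 st.py
python3 - <<'E'
from h import *
s=optics.grab_frame('scene')
crop(s,'pics/n1.png',250,130,100,120,6)
E
```

```text
clock: 13.17
eef_pos: [496.6, -9.9, 225.3]
tcp_rot: [-3.142, 0.002, 3.127]
contact_force: [-0.1, -0.3, -3.8]
opening: 0.25
z [496.64  -9.94 225.31] F [-0.11 -0.29 -3.75] M [-0.01  0.04  0.03]
z [496.55  -9.96 245.21] F [-1.02 -0.4  -2.18] M [-0.02  0.07 -0.05]
z [496.48  -9.93 265.17] F [-0.07 -0.23 -4.01] M [-0.01  0.    0.03]
t 14.0 p [496.48  -9.93 265.17] yang 1.556 tz [ 0.0017 -0.     -1.    ] F [-0.07 -0.23 -4.01] M [-0.006  0.005  0.03 ] op 21.3 q [-0.02  0.12  1.86  0.    1.16 -1.58]
```

View pics/n1.png

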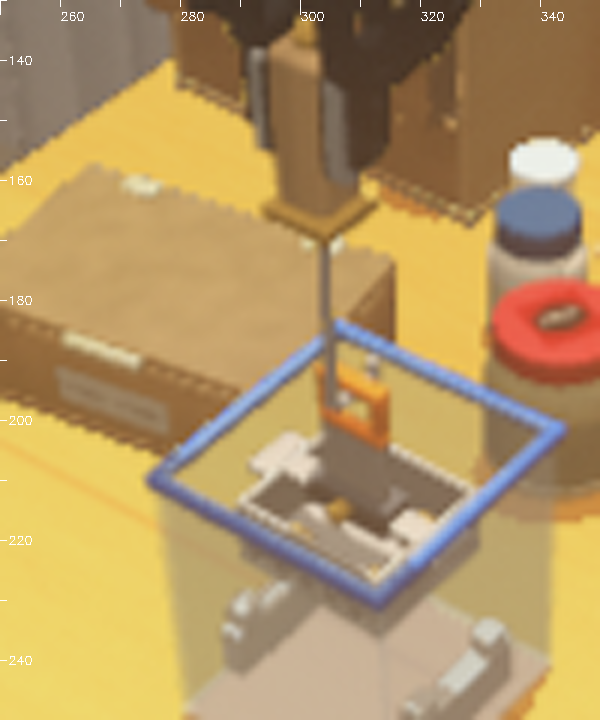

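```bash
python3 -m creep '[{"dp":[0,0,-4],"angular":[0,0,0],"fingers":10},{"dp":[0,0,-8],"angular":[0,0,0],"fingers":10},{"dp":[0,0,-12],"angular":[0,0,0],"fingers":10},{"dp":[0,0,-17],"angular":[0,0,0],"fingers":10},{"dp":[0,0,-22],"angular":[0,0,0],"fingers":10}]' && python3 chk.py 6 && python3 -m creep '[{"dp":[0,0,-5],"angular":[0,0,0],"fingers":10},{"dp":[0,0,-10],"angular":[0,0,0],"fingers":10},{"dp":[0,0,-15],"angular":[0,0,0],"fingers":10},{"dp":[0,0,-20],"angular":[0,0,0],"fingers":10},{"dp":[0,0,-25],"angular":[0,0,0],"fingers":10}]' >/dev/null && python3 chk.py 6 &&  python3 -m creep '[{"dp":[0,0,-5],"angular":[0,0,0],"fingers":10},{"dp":[0,0,-10],"angular":[0,0,0],"fingers":10},{"dp":[0,0,-15],"angular":[0,0,0],"fingers":10},{"dp":[0,0,-20],"angular":[0,0,0],"fingers":10},{"dp":[0,0,-25],"angular":[0,0,0],"fingers":10}]' >/dev/null && python3 chk.py 6 && python3 -m creep '[{"dp":[0,0,-3],"angular":[0,0,0],"fingers":10},{"dp":[0,0,-5],"angular":[0,0,0],"fingers":10},{"dp":[0,0,-6],"angular":[0,0,0],"fingers":10},{"dp":[0,0,-6],"angular":[0,0,0],"fingers":10}]'; python3 st.py; python3 go.py 421 -248.5 343 1.404
python3 - <<'E'
from h import *
s=optics.grab_frame('scene'); cv2.imwrite('pics/s3.png',s)
crop(s,'pics/o1.png',250,90,120,140,5)
E
```

```text
clock: 14.47
eef_pos: [496.4, -9.9, 287.2]
tcp_rot: [3.142, 0.002, 3.127]
contact_force: [1.0, -0.1, -3.6]
opening: 0.25
z [496.41  -9.93 287.24] F [ 0.97 -0.12 -3.62] M [-0.04  0.    0.01]
z [496.42  -9.94 312.32] F [-0.94 -0.12 -3.05] M [-0.02  0.04  0.01]
z [496.38  -9.94 337.27] F [-0.49 -0.26 -2.91] M [-0.04  0.04  0.01]
clock: 15.63
eef_pos: [496.4, -9.9, 342.9]
tcp_rot: [-3.142, 0.002, 3.127]
contact_force: [-0.4, -0.2, -3.0]
opening: 0.251
t 15.63 p [496.4   -9.95 342.91] yang 1.556 tz [ 1.9e-03 -1.0e-04 -1.0e+00] F [-0.4  -0.17 -3.01] M [ 0.021  0.003 -0.017] op 21.5 q [-0.02  0.05  1.76 -0.    1.33 -1.58]
dp [ 7.190e+01 -2.396e+02 -2.000e-01] ang [1.00e-04 1.90e-03 1.52e-01]
```

View pics/o1.png

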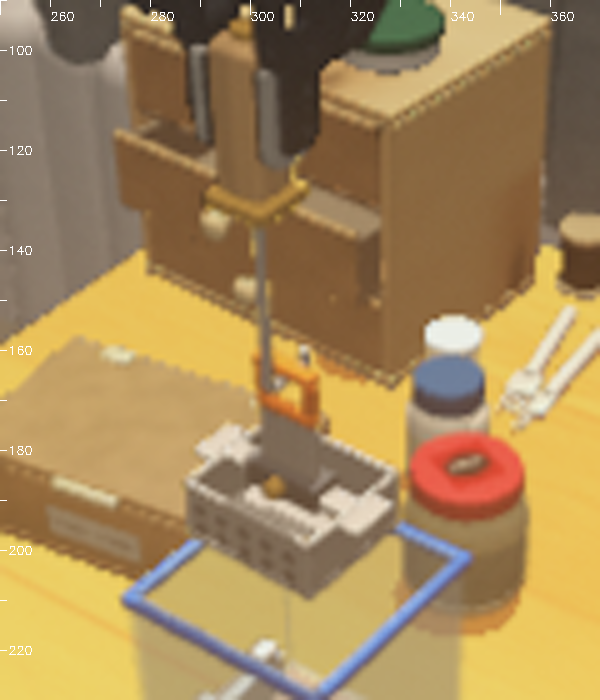

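```bash
python3 -m creep '[{"dp":[0.6,-1.9,0],"angular":[0,0,0],"fingers":10},{"dp":[1.7,-5.7,0],"angular":[0,0,0],"fingers":10},{"dp":[3.5,-11.5,0],"angular":[0,0,0],"fingers":10},{"dp":[5.8,-19,0],"angular":[0,0,0],"fingers":10},{"dp":[8.6,-28.7,0],"angular":[0,0,0],"fingers":10}]' && python3 chk.py 6 && python3 -m creep '[{"dp":[3.5,-11.5,0],"angular":[0,0,0],"fingers":10},{"dp":[7,-23,0],"angular":[0,0,0],"fingers":10},{"dp":[10.4,-34.5,0],"angular":[0,0,0],"fingers":10},{"dp":[13.9,-46,0],"angular":[0,0,0],"fingers":10},{"dp":[17.3,-57.4,0],"angular":[0,0,0],"fingers":10}]' && python3 chk.py 6 &&  python3 -m creep '[{"dp":[3.5,-11.5,0],"angular":[0,0,0],"fingers":10},{"dp":[7,-23,0],"angular":[0,0,0],"fingers":10},{"dp":[10.4,-34.5,0],"angular":[0,0,0],"fingers":10},{"dp":[13.9,-46,0],"angular":[0,0,0],"fingers":10},{"dp":[17.3,-57.4,0],"angular":[0,0,0],"fingers":10}]' && python3 chk.py 6; python3 st.py; python3 go.py 421 -248.5 343 1.404
python3 - <<'E'
from h import *
s=optics.grab_frame('scene'); cv2.imwrite('pics/s4.png',s)
E
```

```text
clock: 16.1
eef_pos: [487.0, -39.2, 342.7]
tcp_rot: [-3.142, 0.002, 3.127]
contact_force: [0.5, -0.8, -3.6]
opening: 0.249
z [487.04 -39.15 342.69] F [ 0.47 -0.82 -3.56] M [0.02 0.03 0.03]
clock: 16.52
eef_pos: [468.7, -97.0, 342.8]
tcp_rot: [-3.141, 0.002, 3.126]
contact_force: [0.4, 0.0, -3.0]
opening: 0.256
z [468.69 -97.05 342.81] F [ 0.37  0.04 -2.96] M [ 0.03  0.   -0.03]
clock: 16.93
eef_pos: [450.5, -154.1, 342.8]
tcp_rot: [-3.142, 0.002, 3.126]
contact_force: [-0.1, 0.1, -3.5]
opening: 0.247
z [ 450.49 -154.07  342.76] F [-0.11  0.12 -3.51] M [0.04 0.03 0.02]
t 16.93 p [ 450.49 -154.07  342.76] yang 1.5557 tz [ 1.8e-03 -1.0e-04 -1.0e+00] F [-0.11  0.12 -3.51] M [0.045 0.027 0.025] op 21.1 q [-0.33  0.02  1.8   0.    1.32 -1.89]
dp [ 28.1 -94.9  -0.3] ang [0.     0.0018 0.1517]
```

View pics/s4.png

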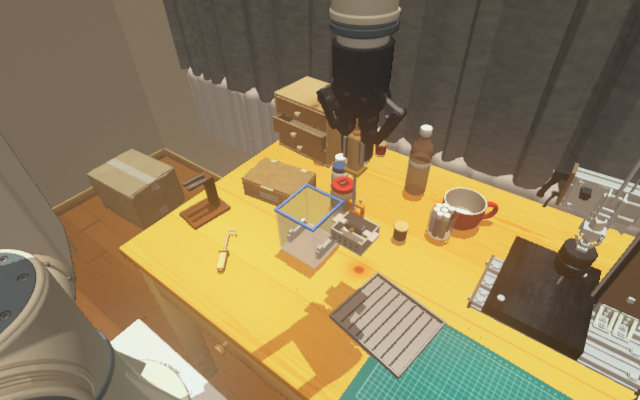

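The basket hangs level on the hook at about (355,232), clear of the tank. I'll go on to the tray.

```bash
python3 -m creep '[{"dp":[3.3,-11.5,0],"angular":[0,0,0],"fingers":10},{"dp":[6.6,-23,0],"angular":[0,0,0],"fingers":10},{"dp":[10,-34.5,0],"angular":[0,0,0],"fingers":10},{"dp":[13.3,-45,0],"angular":[0,0,0.01],"fingers":10},{"dp":[16.3,-55,0],"angular":[0,0,0.03],"fingers":10}]' && python3 chk.py 6 && python3 go.py 421 -248.5 343 1.404
```

```text
clock: 17.4
eef_pos: [433.5, -208.5, 342.7]
tcp_rot: [3.141, 0.002, 3.095]
contact_force: [1.2, 0.2, -2.4]
opening: 0.254
z [ 433.49 -208.46  342.65] F [ 1.24  0.18 -2.38] M [-0.02  0.05 -0.04]
dp [ 10.6 -40.6  -0.4] ang [0.0002 0.0016 0.1206]
```

```bash
python3 -m creep '[{"dp":[2.5,-9.5,0],"angular":[0,0,0.03],"fingers":10},{"dp":[5,-18,0],"angular":[0,0,0.05],"fingers":10},{"dp":[7,-26,0],"angular":[0,0,0.07],"fingers":10},{"dp":[8.5,-32.5,0],"angular":[0,0,0.09],"fingers":10},{"dp":[9.5,-37,0],"angular":[0,0,0.11],"fingers":10}]' && python3 chk.py 6 && python3 -m creep '[{"dp":[0,-2,0],"angular":[0,0,0],"fingers":10},{"dp":[0,-3,0],"angular":[0,0,0],"fingers":10},{"dp":[0,-3,0],"angular":[0,0,0],"fingers":10},{"dp":[0,-3,0],"angular":[0,0,0],"fingers":10},{"dp":[0,-3,0],"angular":[0,0,0],"fingers":10}]';python3 st.py; python3 go.py 421 -248.5 230 1.404
python3 - <<'E'
from h import *
s=optics.grab_frame('scene'); cv2.imwrite('pics/s5.png',s);t=optics.grab_frame('top');
crop(s,'pics/p1.png',310,150,150,150,5);crop(t,'pics/p2.png',350,190,90,90,6)
E
```

```text
clock: 17.82
eef_pos: [422.5, -244.8, 342.6]
tcp_rot: [3.141, 0.002, 2.984]
contact_force: [-0.5, 1.1, -2.9]
opening: 0.253
z [ 422.54 -244.79  342.61] F [-0.47  1.1  -2.9 ] M [0.04 0.1  0.01]
clock: 18.23
eef_pos: [422.4, -246.7, 342.7]
tcp_rot: [3.141, 0.002, 2.987]
contact_force: [-0.4, -0.6, -3.5]
opening: 0.253
t 18.23 p [ 422.4  -246.72  342.66] yang 1.4165 tz [ 1.7e-03  1.0e-04 -1.0e+00] F [-0.36 -0.62 -3.5 ] M [0.036 0.057 0.027] op 21.6 q [-0.53  0.04  1.77  0.    1.33 -1.95]
dp [  1.3  -2.  112.7] ang [0.0004 0.0017 0.0125]
```

View pics/p1.png

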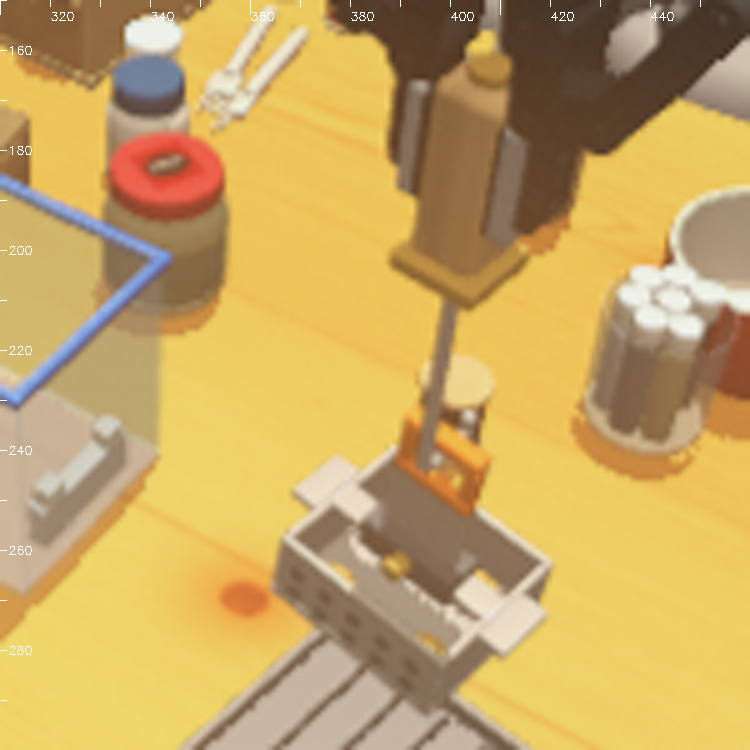

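View pics/s5.png

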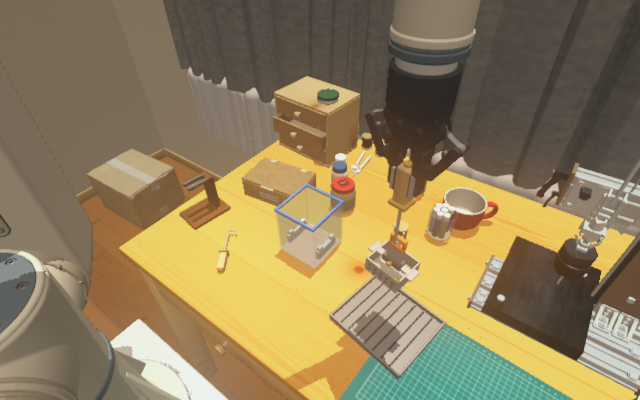

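```bash
python3 -m creep '[{"dp":[0.5,-0.7,3],"angular":[0,0,0],"fingers":10},{"dp":[0.9,-1.5,8],"angular":[0,0,0],"fingers":10},{"dp":[1.3,-2,15],"angular":[0,0,0],"fingers":10},{"dp":[1.3,-2,23],"angular":[0,0,0],"fingers":10},{"dp":[1.3,-2,31],"angular":[0,0,0],"fingers":10}]' && python3 chk.py 6 && python3 -m creep '[{"dp":[0,0,8],"angular":[0,0,0],"fingers":10},{"dp":[0,0,16],"angular":[0,0,0],"fingers":10},{"dp":[0,0,24],"angular":[0,0,0],"fingers":10},{"dp":[0,0,32],"angular":[0,0,0],"fingers":10},{"dp":[0,0,40],"angular":[0,0,0],"fingers":10}]' && python3 chk.py 6 && python3 -m creep '[{"dp":[0,0,8],"angular":[0,0,0],"fingers":10},{"dp":[0,0,16],"angular":[0,0,0],"fingers":10},{"dp":[0,0,24],"angular":[0,0,0],"fingers":10},{"dp":[0,0,31],"angular":[0,0,0],"fingers":10},{"dp":[0,0,37],"angular":[0,0,0],"fingers":10}]' && python3 chk.py 6 &&python3 -m creep '[{"dp":[0,0,6],"angular":[0,0,0],"fingers":10},{"dp":[0,0,11],"angular":[0,0,0],"fingers":10},{"dp":[0,0,16],"angular":[0,0,0],"fingers":10},{"dp":[0,0,20],"angular":[0,0,0],"fingers":10},{"dp":[0,0,22],"angular":[0,0,0],"fingers":10}]'; python3 st.py
python3 - <<'E'
from h import *
s=optics.grab_frame('scene'); cv2.imwrite('pics/s6.png',s);t=optics.grab_frame('top');
crop(s,'pics/q1.png',310,220,150,150,5);crop(t,'pics/q2.png',350,190,90,90,6)
E
```

```text
clock: 18.75
eef_pos: [420.5, -248.7, 310.6]
tcp_rot: [3.141, 0.001, 2.987]
contact_force: [0.3, 0.2, -3.2]
opening: 0.248
z [ 420.54 -248.75  310.56] F [ 0.27  0.2  -3.23] M [ 0.05  0.01 -0.01]
clock: 19.17
eef_pos: [420.8, -248.8, 270.8]
tcp_rot: [3.141, 0.002, 2.987]
contact_force: [-0.4, -0.9, -3.5]
opening: 0.247
z [ 420.83 -248.81  270.77] F [-0.42 -0.86 -3.48] M [ 0.02  0.05 -0.02]
clock: 19.58
eef_pos: [420.8, -248.7, 233.8]
tcp_rot: [3.141, 0.001, 2.987]
contact_force: [-0.1, -0.6, -3.7]
opening: 0.252
z [ 420.79 -248.75  233.8 ] F [-0.13 -0.63 -3.68] M [-0.05  0.01  0.05]
clock: 20.0
eef_pos: [420.8, -248.7, 212.1]
tcp_rot: [3.141, 0.001, 2.987]
contact_force: [-0.5, 0.1, -2.9]
opening: 0.25
t 20.0 p [ 420.82 -248.73  212.11] yang 1.416 tz [ 1.3e-03  2.0e-04 -1.0e+00] F [-0.5   0.08 -2.86] M [0.007 0.042 0.047] op 21.3 q [-0.54  0.16  1.94  0.    1.04 -1.95]
```

View pics/q1.png

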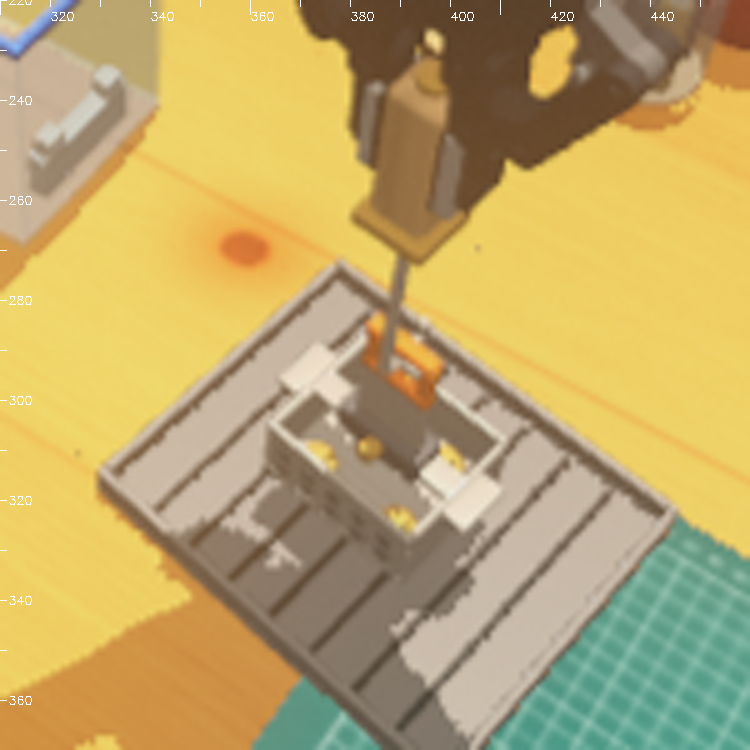

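View pics/q2.png

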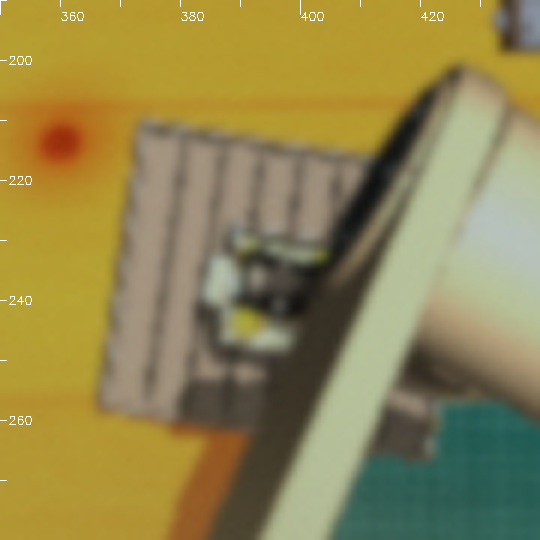

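```bash
python3 -m creep '[{"dp":[0,0,3],"angular":[0,0,0],"fingers":10},{"dp":[0,0,7],"angular":[0,0,0],"fingers":10},{"dp":[0,0,11],"angular":[0,0,0],"fingers":10},{"dp":[0,0,14],"angular":[0,0,0],"fingers":10},{"dp":[0,0,16],"angular":[0,0,0],"fingers":10}]' && python3 chk.py 6 && python3 -m creep '[{"dp":[0,0,0.8],"angular":[0,0,0],"fingers":10},{"dp":[0,0,1.5],"angular":[0,0,0],"fingers":10}]' && python3 chk.py 6 && python3 -m creep '[{"dp":[0,0,0.5],"angular":[0,0,0],"fingers":10},{"dp":[0,0,1],"angular":[0,0,0],"fingers":10}]' >/dev/null && python3 chk.py 6 && python3 -m creep '[{"dp":[0,0,0.5],"angular":[0,0,0],"fingers":10},{"dp":[0,0,1],"angular":[0,0,0],"fingers":10}]'  >/dev/null&& python3 chk.py 6 && python3 -m creep '[{"dp":[0,0,0.5],"angular":[0,0,0],"fingers":10},{"dp":[0,0,1],"angular":[0,0,0],"fingers":10}]'  >/dev/null&& python3 chk.py 6
```

```text
clock: 20.52
eef_pos: [420.8, -248.7, 196.1]
tcp_rot: [3.141, 0.001, 2.987]
contact_force: [-0.3, -0.5, -3.4]
opening: 0.249
z [ 420.78 -248.7   196.13] F [-0.35 -0.51 -3.45] M [0.03 0.02 0.04]
clock: 20.68
eef_pos: [421.0, -248.8, 195.0]
tcp_rot: [3.141, 0.002, 2.987]
contact_force: [0.7, -0.9, -3.1]
opening: 0.251
z [ 420.96 -248.79  195.  ] F [ 0.68 -0.89 -3.12] M [ 0.02  0.02 -0.02]
z [ 421.1  -248.89  194.24] F [ 0.17 -1.03 -2.85] M [ 0.    0.07 -0.02]
z [ 421.05 -248.88  193.22] F [ 0.85  0.17 -2.94] M [-0.03  0.04  0.01]
z [ 420.99 -248.81  192.13] F [-0.15  0.19 -3.35] M [-0.01 -0.02 -0.01]
```

```bash
python3 -m creep '[{"dp":[0,0,0.5],"angular":[0,0,0],"fingers":10},{"dp":[0,0,1],"angular":[0,0,0],"fingers":10}]' >/dev/null && python3 chk.py 6 && python3 -m creep '[{"dp":[0,0,0.5],"angular":[0,0,0],"fingers":10},{"dp":[0,0,1],"angular":[0,0,0],"fingers":10}]'  >/dev/null&& python3 chk.py 6 && python3 -m creep '[{"dp":[0,0,0.5],"angular":[0,0,0],"fingers":10},{"dp":[0,0,1],"angular":[0,0,0],"fingers":10}]'  >/dev/null&& python3 chk.py 6
```

```text
z [ 420.97 -248.83  191.1 ] F [ 0.14  0.11 -3.44] M [-0.04 -0.01 -0.02]
z [ 420.97 -248.78  190.12] F [-0.47  0.6  -1.75] M [0.14 0.06 0.01]
z [ 421.2  -248.96  189.34] F [ 0.16 -1.17 -0.34] M [-0.01  0.06 -0.02]
```

```bash
python3 -m creep '[{"dp":[0,0,1],"angular":[0,0,0],"fingers":10},{"dp":[0,0,2],"angular":[0,0,0],"fingers":10}]' >/dev/null && python3 chk.py 2 && python3 -m creep '[{"dp":[0,0,1],"angular":[0,0,0],"fingers":10},{"dp":[0,0,2],"angular":[0,0,0],"fingers":10}]'  >/dev/null&& python3 chk.py 2 && python3 -m creep '[{"dp":[0,0,1],"angular":[0,0,0],"fingers":10},{"dp":[0,0,2],"angular":[0,0,0],"fingers":10},{"dp":[0,0,2.5],"angular":[0,0,0],"fingers":10},{"dp":[0,0,2.5],"angular":[0,0,0],"fingers":10}]'  >/dev/null&& python3 chk.py 2
python3 - <<'E'
from h import *
s=optics.grab_frame('scene')
crop(s,'pics/r1.png',355,250,75,90,8)
E
```

```text
z [ 421.18 -248.92  187.28] F [ 0.33  0.52 -0.19] M [ 0.04 -0.01 -0.01]
z [ 421.04 -248.84  185.11] F [-0.44 -0.14 -1.65] M [-0.05 -0.02 -0.01]
z [ 420.94 -248.77  182.51] F [ 0.01  0.25 -0.33] M [-0.05 -0.03  0.07]
```

View pics/r1.png

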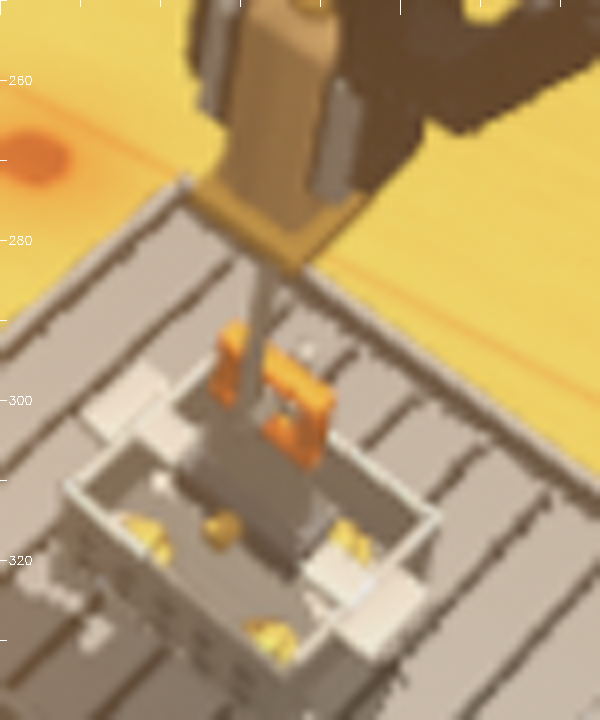

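```bash
python3 -m creep '[{"dp":[2,0,0],"angular":[0,0,0],"fingers":10},{"dp":[4,0,0],"angular":[0,0,0],"fingers":10}]' >/dev/null && python3 chk.py 2 && python3 -m creep '[{"dp":[2,0,0],"angular":[0,0,0],"fingers":10},{"dp":[4,0,0],"angular":[0,0,0],"fingers":10}]'  >/dev/null&& python3 chk.py 2 && python3 -m creep '[{"dp":[2,0,0],"angular":[0,0,0],"fingers":10},{"dp":[4,0,0],"angular":[0,0,0],"fingers":10}]'  >/dev/null&& python3 chk.py 2 && python3 -m creep '[{"dp":[2,0,0],"angular":[0,0,0],"fingers":10},{"dp":[4,0,0],"angular":[0,0,0],"fingers":10}]'  >/dev/null&& python3 chk.py 2&& python3 -m creep '[{"dp":[3,0,0],"angular":[0,0,0],"fingers":10},{"dp":[6,0,0],"angular":[0,0,0],"fingers":10},{"dp":[8,0,0],"angular":[0,0,0],"fingers":10}]'  >/dev/null&& python3 chk.py 2
python3 - <<'E'
from h import *
s=optics.grab_frame('scene')
crop(s,'pics/r2.png',355,250,75,90,8)
E
```

```text
z [ 416.95 -248.18  182.68] F [ 0.27  0.26 -1.21] M [ 0.   -0.02  0.02]
z [ 412.83 -247.54  182.68] F [ 0.59  0.64 -0.59] M [ 0.03 -0.01  0.03]
z [ 408.87 -246.93  182.67] F [ 0.28 -0.62 -1.16] M [ 0.01 -0.01 -0.  ]
z [ 404.96 -246.33  182.64] F [ 0.3  -0.43 -1.09] M [ 0.02 -0.03 -0.03]
z [ 396.83 -245.    182.57] F [ 0.35  0.25 -1.78] M [-0.04  0.01 -0.01]
```

View pics/r2.png

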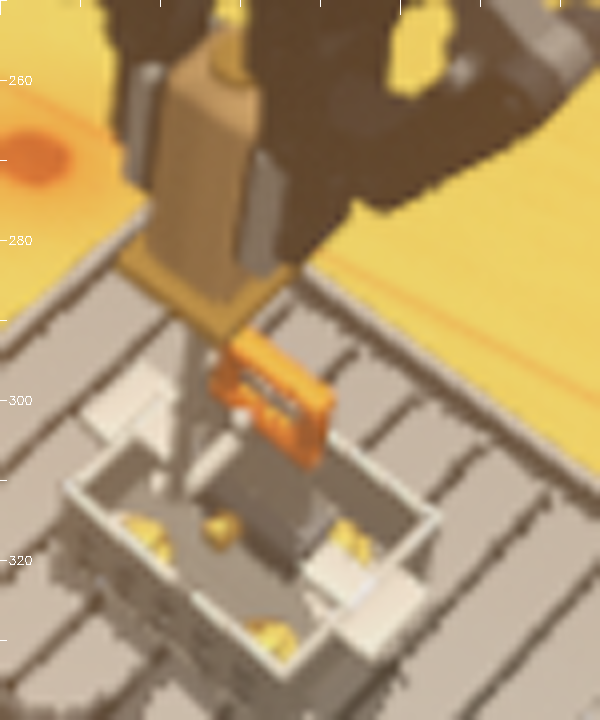

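```bash
python3 -m creep '[{"dp":[2,0,-4],"angular":[0,0,0],"fingers":10},{"dp":[4,0,-12],"angular":[0,0,0],"fingers":10},{"dp":[4,0,-25],"angular":[0,0,0],"fingers":10},{"dp":[4,0,-40],"angular":[0,0,0],"fingers":10},{"dp":[4,0,-60],"angular":[0,0,0],"fingers":10}]' >/dev/null && python3 chk.py 3 && python3 -m creep '[{"dp":[0,0,-20],"angular":[0,0,0],"fingers":10},{"dp":[0,0,-38],"angular":[0,0,0],"fingers":10},{"dp":[0,0,-50],"angular":[0,0,0],"fingers":10},{"dp":[0,0,-56],"angular":[0,0,0],"fingers":10},{"dp":[0,0,-56],"angular":[0,0,0],"fingers":10}]'; python3 st.py; python3 go.py 422.4 293.5 290 1.446
python3 - <<'E'
from h import *
s=optics.grab_frame('scene'); t=optics.grab_frame('top')
crop(s,'pics/v1.png',320,220,130,120,6);crop(t,'pics/v2.png',350,190,90,90,6)
E
```

```text
z [ 392.66 -244.2   243.18] F [-0.09 -0.43 -0.94] M [ 0.01  0.03 -0.01]
clock: 24.2
eef_pos: [393.7, -244.9, 300.4]
tcp_rot: [-3.141, 0.004, 2.987]
contact_force: [0.1, 1.2, -1.2]
opening: 0.248
t 24.2 p [ 393.71 -244.9   300.41] yang 1.4159 tz [ 0.0042 -0.0016 -1.    ] F [ 0.1   1.15 -1.22] M [-0.002  0.002  0.046] op 21.2 q [-0.56  0.03  1.88  0.    1.23 -1.98]
dp [ 54.7 536.4   9.7] ang [-0.001   0.0044 -0.0301]
```

View pics/v1.png

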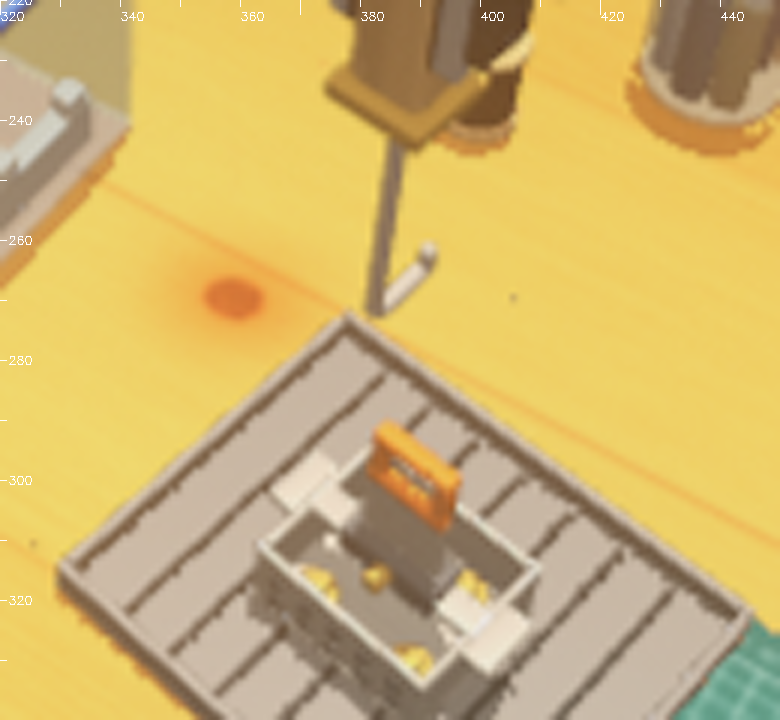

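The basket stands flat inside the tray, with its tab at (388,300), and the hook is clear above it. I'll take the rod back to the stand.

```bash
python3 -m creep '[{"dp":[1,9,0],"angular":[0,0,0],"fingers":10},{"dp":[3,28,0],"angular":[0,0,0],"fingers":10},{"dp":[5,52,0],"angular":[0,0,0],"fingers":10},{"dp":[8,78,0],"angular":[0,0,0],"fingers":10},{"dp":[10,104,0],"angular":[0,0,0],"fingers":10}]' >/dev/null && python3 chk.py 5 && python3 -m creep '[{"dp":[3,26,0],"angular":[0,0,0],"fingers":10},{"dp":[5,52,0],"angular":[0,0,0],"fingers":10},{"dp":[8,78,0],"angular":[0,0,0],"fingers":10},{"dp":[10,104,0],"angular":[0,0,0],"fingers":10},{"dp":[13,130,0],"angular":[0,0,0],"fingers":10}]' >/dev/null && python3 chk.py 5 && python3 -m creep '[{"dp":[3,26,0],"angular":[0,0,0],"fingers":10},{"dp":[5,52,0],"angular":[0,0,0],"fingers":10},{"dp":[8,78,0],"angular":[0,0,0],"fingers":10},{"dp":[10,104,0],"angular":[0,0,0],"fingers":10},{"dp":[13,130,0],"angular":[0,0,0],"fingers":10}]' >/dev/null && python3 chk.py 5; python3 st.py; python3 go.py 422.4 293.5 290 1.446
```

```text
z [ 398.39 -138.56  297.57] F [ 0.28 -0.18 -0.13] M [-0.01 -0.05  0.01]
z [405.63  -8.02 297.75] F [ 0.39 -0.43 -0.55] M [-0.03 -0.07  0.02]
z [412.69 122.3  297.74] F [ 0.3  -0.01 -0.42] M [-0.01 -0.04 -0.02]
t 25.55 p [412.69 122.3  297.74] yang 1.4161 tz [ 1.e-04 -3.e-04 -1.e+00] F [ 0.3  -0.01 -0.42] M [-0.013 -0.04  -0.023] op 21.7 q [ 0.28 -0.03  1.94 -0.    1.23 -1.13]
dp [ 16.8 170.7   7.7] ang [-0.0003  0.0002 -0.0299]
```

```bash
python3 -m creep '[{"dp":[3,26,2],"angular":[0,0,-0.006],"fingers":10},{"dp":[5,52,4],"angular":[0,0,-0.012],"fingers":10},{"dp":[8,78,6],"angular":[0,0,-0.02],"fingers":10},{"dp":[10,104,8],"angular":[0,0,-0.03],"fingers":10},{"dp":[13,126,8],"angular":[0,0,-0.03],"fingers":10}]' >/dev/null && python3 chk.py 5 && python3 go.py 422.4 293.5 290 1.446
```

```text
z [419.11 248.92 289.22] F [ 0.44 -0.89 -1.89] M [-0.    0.02 -0.02]
dp [ 2.2 44.6 -0.8] ang [-0.0009 -0.0003  0.0011]
```

```bash
python3 -m creep '[{"dp":[1,16,0],"angular":[0,0,0],"fingers":10},{"dp":[2,28,0],"angular":[0,0,0],"fingers":10},{"dp":[2,36,0],"angular":[0,0,0],"fingers":10},{"dp":[2,40,0],"angular":[0,0,0],"fingers":10},{"dp":[2,41,0],"angular":[0,0,0],"fingers":10}]' >/dev/null && python3 chk.py 5;python3 -m creep '[{"dp":[0,0,0],"angular":[0,0,0],"fingers":10},{"dp":[0,0,0],"angular":[0,0,0],"fingers":10},{"dp":[0,0,0],"angular":[0,0,0],"fingers":10}]' >/dev/null ; python3 st.py;python3 go.py 422.4 293.5 280 1.446
```

```text
z [423.23 288.28 290.32] F [-0.37 -0.05 -0.6 ] M [ 0.01 -0.01  0.06]
t 26.63 p [423.41 287.42 290.7 ] yang 1.4452 tz [ 1.7e-03 -2.0e-04 -1.0e+00] F [-0.09 -0.59 -0.92] M [ 0.037 -0.017  0.03 ] op 21.3 q [ 0.59  0.12  1.8  -0.    1.22 -0.85]
dp [ 1.8  5.9 10.7] ang [ 0.      0.0017 -0.0008]
```

```bash
python3 -m creep '[{"dp":[1,3,4],"angular":[0,0,0],"fingers":10},{"dp":[1,6,8],"angular":[0,0.001,0],"fingers":10},{"dp":[1,6,8],"angular":[0,0.001,0],"fingers":10},{"dp":[1,6,8],"angular":[0,0.001,0],"fingers":10}]' >/dev/null; python3 st.py;python3 go.py 422.4 293.5 240 1.446
python3 - <<'E'
from h import *
s=optics.grab_frame('scene')
crop(s,'pics/w1.png',130,50,120,130,6)
E
```

```text
t 26.97 p [422.97 294.14 282.19] yang 1.4461 tz [-0.e+00 -4.e-04 -1.e+00] F [ 0.42 -0.15 -0.94] M [-0.034  0.057  0.025] op 21.0 q [ 0.6   0.13  1.81 -0.    1.2  -0.84]
dp [ 0.5 -0.7 42.2] ang [-0.0004  0.      0.0001]
```

View pics/w1.png

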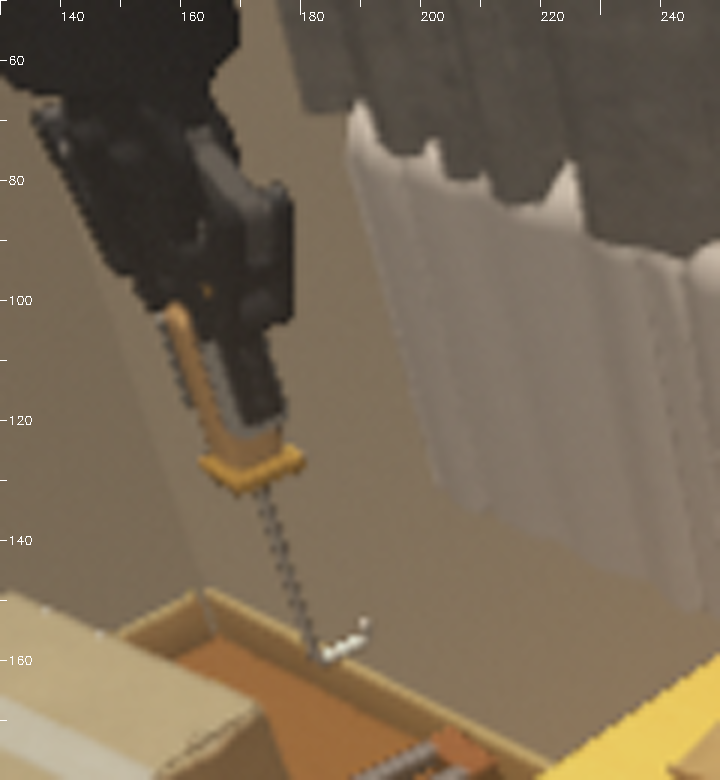

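```bash
python3 -m creep '[{"dp":[0.5,-0.7,5],"angular":[0,0,0],"fingers":10},{"dp":[0.5,-0.7,18],"angular":[0,0,0],"fingers":10},{"dp":[0.5,-0.7,32],"angular":[0,0,0],"fingers":10},{"dp":[0.5,-0.7,46],"angular":[0,0,0],"fingers":10},{"dp":[0.5,-0.7,56],"angular":[0,0,0],"fingers":10}]' >/dev/null; python3 -m creep '[{"dp":[0,0,2],"angular":[0,0,0],"fingers":10},{"dp":[0,0,2],"angular":[0,0,0],"fingers":10},{"dp":[0,0,2],"angular":[0,0,0],"fingers":10}]'; python3 st.py;python3 go.py 422.4 293.5 200 1.446
python3 - <<'E'
from h import *
s=optics.grab_frame('scene')
crop(s,'pics/w2.png',150,110,90,110,7)
E
```

```text
clock: 27.68
eef_pos: [422.9, 293.7, 225.1]
tcp_rot: [3.141, 0.001, 3.017]
contact_force: [-0.1, 0.5, -1.0]
opening: 0.25
t 27.68 p [422.89 293.73 225.07] yang 1.446 tz [ 1.1e-03  4.0e-04 -1.0e+00] F [-0.11  0.54 -1.  ] M [-0.023  0.046 -0.003] op 21.3 q [ 0.6   0.19  1.87 -0.    1.08 -0.84]
dp [ 0.5 -0.3 25.1] ang [ 0.0005  0.001  -0.    ]
```

View pics/w2.png

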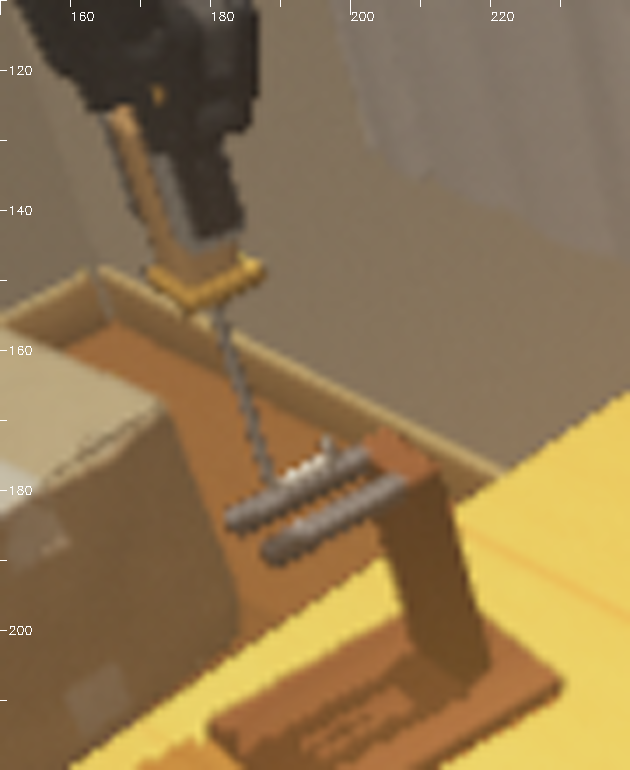

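```bash
python3 -m creep '[{"dp":[0.5,-0.3,4],"angular":[0,0,0],"fingers":10},{"dp":[0.5,-0.3,8],"angular":[0,0,0],"fingers":10},{"dp":[0.5,-0.3,13],"angular":[0,0,0],"fingers":10}]' >/dev/null; python3 chk.py 2.5 && python3 -m creep '[{"dp":[0,0,5],"angular":[0,0,0],"fingers":10},{"dp":[0,0,10],"angular":[0,0,0],"fingers":10},{"dp":[0,0,15],"angular":[0,0,0],"fingers":10},{"dp":[0,0,20],"angular":[0,0,0],"fingers":10}]' >/dev/null && python3 chk.py 3 && python3 -m creep '[{"dp":[0,0,6],"angular":[0,0,0],"fingers":10},{"dp":[0,0,12],"angular":[0,0,0],"fingers":10},{"dp":[0,0,18],"angular":[0,0,0],"fingers":10},{"dp":[0,0,24],"angular":[0,0,0],"fingers":10},{"dp":[0,0,30],"angular":[0,0,0],"fingers":10}]' >/dev/null && python3 chk.py 3 &&python3 -m creep '[{"dp":[0,0,6],"angular":[0,0,0],"fingers":10},{"dp":[0,0,12],"angular":[0,0,0],"fingers":10},{"dp":[0,0,16],"angular":[0,0,0],"fingers":10},{"dp":[0,0,20],"angular":[0,0,0],"fingers":10},{"dp":[0,0,23],"angular":[0,0,0],"fingers":10}]' >/dev/null && python3 chk.py 3; python3 st.py; python3 go.py 422.4 293.5 129.4 1.446
```

```text
z [422.28 293.49 211.73] F [ 0.41 -0.17 -0.9 ] M [0.   0.05 0.04]
z [422.03 293.27 190.99] F [ 0.08 -0.23 -1.47] M [0.02 0.01 0.  ]
z [422.1  293.33 161.01] F [-0.62  1.06 -0.98] M [ 0.04 -0.03 -0.03]
z [422.1  293.3  138.15] F [-0.12 -1.2  -1.32] M [-0.    0.02  0.01]
t 29.15 p [422.1  293.3  138.15] yang 1.446 tz [ 5.e-04 -0.e+00 -1.e+00] F [-0.12 -1.2  -1.32] M [-0.001  0.023  0.005] op 21.1 q [ 0.6   0.3   1.95 -0.    0.89 -0.84]
dp [-0.3  0.2  8.8] ang [ 0.      0.0005 -0.    ]
```

```bash
python3 -m creep '[{"dp":[-0.2,0.2,2],"angular":[0,0,0],"fingers":10},{"dp":[-0.2,0.2,4],"angular":[0,0,0],"fingers":10},{"dp":[-0.2,0.2,6],"angular":[0,0,0],"fingers":10}]' >/dev/null; python3 chk.py 3 && python3 -m creep '[{"dp":[0,0,0.7],"angular":[0,0,0],"fingers":10},{"dp":[0,0,1.3],"angular":[0,0,0],"fingers":10}]' >/dev/null && python3 chk.py 3 && python3 -m creep '[{"dp":[0,0,0.4],"angular":[0,0,0],"fingers":10},{"dp":[0,0,0.8],"angular":[0,0,0],"fingers":10}]' >/dev/null && python3 chk.py 2.5 &&python3 -m creep '[{"dp":[0,0,0.4],"angular":[0,0,0],"fingers":10},{"dp":[0,0,0.6],"angular":[0,0,0],"fingers":10}]' >/dev/null && python3 chk.py 2.5; python3 st.py
```

```text
z [422.5  293.6  132.61] F [ 0.3  -0.25 -0.7 ] M [ 0.03 -0.01 -0.03]
z [422.41 293.55 131.34] F [ 0.37  0.47 -0.27] M [-0.01  0.    0.  ]
z [422.45 293.59 130.63] F [-0.62 -0.45 -0.64] M [ 0.02  0.02 -0.01]
z [422.43 293.54 129.99] F [ 0.32 -0.86 -0.98] M [-0.05 -0.02 -0.01]
t 29.9 p [422.43 293.54 129.99] yang 1.446 tz [ 8.e-04  2.e-04 -1.e+00] F [ 0.32 -0.86 -0.98] M [-0.053 -0.024 -0.013] op 21.3 q [ 0.6   0.31  1.96 -0.    0.87 -0.84]
```

```bash
python3 -m creep '[{"dp":[0,0,0.3],"angular":[0,0,0],"fingers":10},{"dp":[0,0,0.5],"angular":[0,0,0],"fingers":10}]' >/dev/null && python3 chk.py 1.6 && python3 -m creep '[{"dp":[0,0,0.3],"angular":[0,0,0],"fingers":10},{"dp":[0,0,0.5],"angular":[0,0,0],"fingers":10}]' >/dev/null && python3 chk.py 1.6 && python3 -m creep '[{"dp":[0,0,0.3],"angular":[0,0,0],"fingers":10},{"dp":[0,0,0.5],"angular":[0,0,0],"fingers":10}]' >/dev/null && python3 chk.py 1.6
```

```text
z [422.42 293.55 129.49] F [ 0.58 -0.25 -0.58] M [-0.02  0.06 -0.01]
z [422.43 293.56 129.34] F [-1.49 -0.74  6.4 ] M [-0.3   0.43 -0.01]
```

```bash
python3 -m creep '[{"dp":[0,0,-0.4],"angular":[0,0,0],"fingers":10},{"dp":[0,0,-0.4],"angular":[0,0,0],"fingers":10}]' >/dev/null; python3 chk.py; python3 -m creep '[{"dp":[0,0,0],"angular":[0,0,0],"fingers":24},{"dp":[0,0,0],"angular":[0,0,0],"fingers":26},{"dp":[0,0,0],"angular":[0,0,0],"fingers":30},{"dp":[0,0,0],"angular":[0,0,0],"fingers":40},{"dp":[0,0,0],"angular":[0,0,0],"fingers":55}]' ; python3 -m creep '[{"dp":[0,0,0],"angular":[0,0,0],"fingers":75},{"dp":[0,0,0],"angular":[0,0,0],"fingers":85},{"dp":[0,0,0],"angular":[0,0,0],"fingers":85}]'
python3 - <<'E'
from h import *
s=optics.grab_frame('scene')
crop(s,'pics/x1.png',150,100,100,130,6)
E
```

```text
z [422.45 293.56 129.42] F [-0.17 -0.07 -0.67] M [ 0.04 -0.04  0.04]
clock: 30.82
eef_pos: [422.4, 293.5, 129.3]
tcp_rot: [3.141, 0.001, 3.017]
contact_force: [-0.6, -0.1, 0.6]
opening: 0.592
clock: 31.07
eef_pos: [422.4, 293.5, 129.4]
tcp_rot: [3.141, 0.001, 3.017]
contact_force: [-0.1, 0.6, -0.1]
opening: 0.989
```

View pics/x1.png

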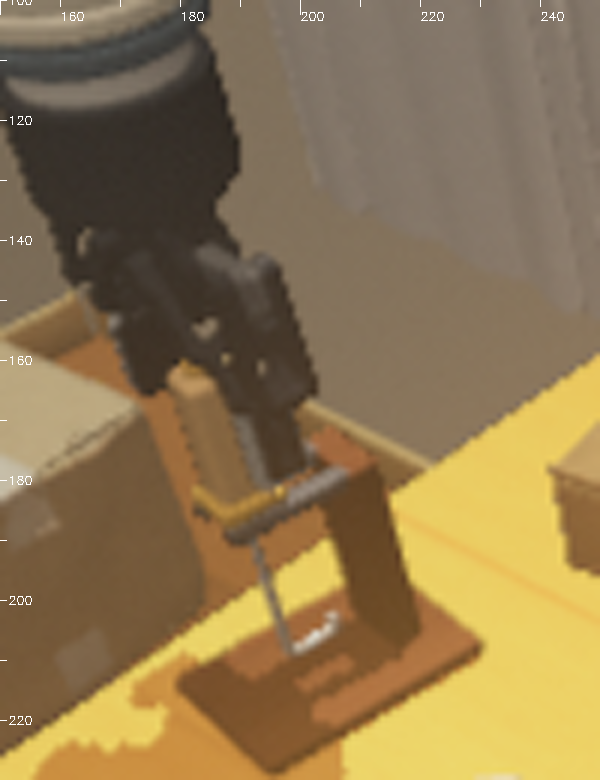

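The rod hangs in the fork as in the earlier picture: collar at (188,185), hook at (198,207). I'll raise the gripper straight up, clear of it.

```bash
python3 -m creep '[{"dp":[0,0,-6],"angular":[0,0,0],"fingers":85},{"dp":[0,0,-18],"angular":[0,0,0],"fingers":85},{"dp":[0,0,-36],"angular":[0,0,0],"fingers":85},{"dp":[0,0,-58],"angular":[0,0,0],"fingers":85},{"dp":[0,0,-80],"angular":[0,0,0],"fingers":85}]' ; python3 -m creep '[{"dp":[0,0,-25],"angular":[0,0,0],"fingers":85},{"dp":[0,0,-50],"angular":[0,0,0],"fingers":85},{"dp":[0,0,-65],"angular":[0,0,0],"fingers":85},{"dp":[0,0,-70],"angular":[0,0,0],"fingers":85},{"dp":[0,0,-70],"angular":[0,0,0],"fingers":85}]'; python3 -m creep '[{"dp":[0,0,0],"angular":[0,0,0],"fingers":85},{"dp":[0,0,0],"angular":[0,0,0],"fingers":85},{"dp":[0,0,0],"angular":[0,0,0],"fingers":85}]'
python3 - <<'E'
from h import *
s=optics.grab_frame('scene');t=optics.grab_frame('top')
cv2.imwrite('pics/sF.png',s);cv2.imwrite('pics/tF.png',t)
crop(s,'pics/y1.png',160,140,100,75,8);crop(t,'pics/y2.png',350,190,90,90,6)
a=cv2.imread('pics/scene0.png'); d=cv2.absdiff(a,s).max(2)[140:215,175:250]; print('stand diff',d.max(),(d>40).sum())
E
```

```text
clock: 31.53
eef_pos: [422.0, 293.3, 210.4]
tcp_rot: [-3.141, 0.0, 3.017]
contact_force: [-0.3, -0.2, 0.2]
opening: 0.995
clock: 31.95
eef_pos: [422.8, 293.9, 280.8]
tcp_rot: [3.14, 0.003, 3.017]
contact_force: [0.7, 0.0, 0.2]
opening: 0.995
clock: 32.2
eef_pos: [421.7, 293.1, 278.0]
tcp_rot: [-3.14, -0.001, 3.017]
contact_force: [-0.4, 0.2, 0.2]
opening: 0.997
stand diff 83 7
```

View pics/y1.png

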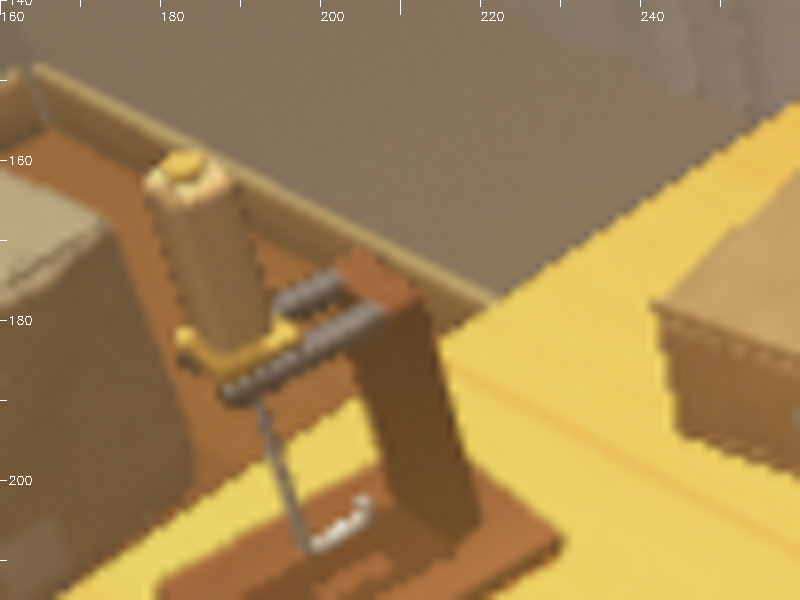

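View pics/y2.png

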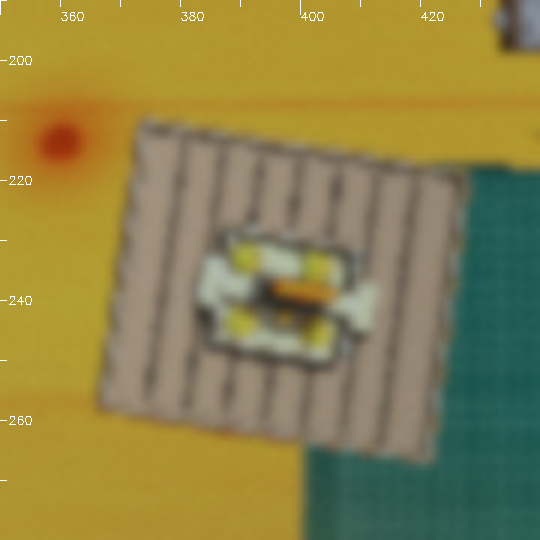

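View pics/sF.png

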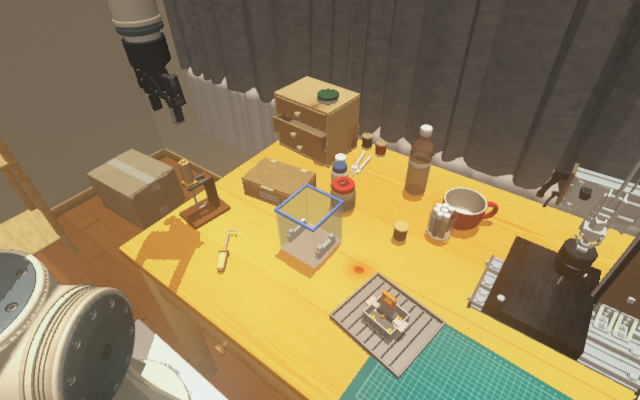

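The rod hangs in the stand as at the start, with its handle at (183,165) and its hook at (200,207). The basket stands centred and flat in the tray at (386,318), and the bystanders have not moved. I'm handing in the job.

```bash
python3 - <<'E'
from rig import r
print(r.sign_off())
E
```

```text
the job is handed in; nothing more can be done
None
```

The basket is out of the tank and standing in the drip tray, and the rod is back on its stand. I handed the job in at about 32 s of the 72 s allowed; the hand-in gives no verdict.

- **Finding the tab:** I took the larger rod from its stand and felt for the top of the orange tab, at about 7 N. The top was at 96 mm, which matched the camera estimate of 96.2 mm.
- **Lifting:** I slid the hook through the window and lifted the basket level, at about 2.6 N of weight and with no sign of jamming.
- **Setting down:** I lowered it in small steps until its weight came off the hook, then dropped the hook clear of the window bar and drew it out without any contact I could see in the force readings.
- **Returning the rod:** Before hanging it back, a picture showed it hadn't slipped in the grip. It touched the tines at about 6 N, and I eased that off before opening the fingers.

The last pictures show:
- **Basket:** it looks flat, upright and near the centre of the tray. I judged this by eye and did not measure its tilt.
- **Rod:** it hangs as it did at the start, with only 7 pixels clearly changed around the stand.
- **Bystanders:** the jar and spool are where they were.
- **Gripper:** it is open and well clear of everything.

None of the checks failed. The one disagreement was an early single-camera estimate that put the rod 6 mm off-centre in the gripper. That is not possible in this grip, and later views showed the rod centred to about a pixel.

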